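# Push a tube carrier round the track corner into the reader bay

## Robot

A 6-joint arm with a two-finger parallel gripper is mounted at the origin on a cart in front of the work surface, level with it; the furniture and walls round the work are solid. World frame = base frame: x ahead of the robot, y to its left, z up, the work surface at z = 0. Lengths are in mm, angles in degrees, forces in N, time in s.
With the tool pointing down it reaches from about 200 to 875 mm from the base axis. Payload 3.4 kg.
Tool frame: the origin (TCP) lies midway between the tips of the shut fingers; the grasp point (between the pads) lies 19 mm behind it (ctrl.pinch_z is the z of the grasp point in the tool frame, in mm); z points along the fingers, x is the direction in which the jaws open and shut, and the axes are right-handed (so a half turn about z gives the same grasp; the last joint's range is limited). The gripper opens to 94 mm and grips with 3 to 60 N. Pads are 16 mm wide; open, the fingers measure 119 mm over their backs; the gripper's body (75 mm by 177 mm) begins 78 mm behind the grasp point.
Start: joints at [60.332, 15.808, 86.224, -0, 77.962, -6.933], TCP at [222.24, 530.353, 205.493] pointing down, gripper open.
Joint ranges: [-165.64, 165.64], [-43.16, 119.46], [12.63, 154.43], [-67.54, 247.53], [6.08, 155.33], [-154.97, 154.97]. Speed limits (degrees/s): [147.25, 147.25, 180, 180, 180, 180].

## Interface

Orientations are given as a 3x3 rotation matrix whose columns are the frame's x, y, z axes.
In Python, from workcell import ctrl, viewer gives the robot as it stands.
- The arm moves only by the tool jog_arm, never from a script. Its argument "deltas" is a list that holds one entry, the list of rows, each a list of 5 numbers: the gripper's target within -1 to 1 (fully open at 1, half-way at 0, shut at -1), then the shift along the tool's x, y, z in mm, then the turn about the tool's z in degrees. A call has 1 to 10 rows; each row shifts and turns the pose as measured when the row begins, along the tool's axes as they then stand; what a row does not reach is not made up. A row lasts 1/8 s, in which the tool goes at most 62.5 mm and 10.7 degrees, less where a joint would pass 70% of its speed; a pose out of reach is approached as far as the arm can. A call is refused whole if a number of a shift passes 62.5 or a number of a turn 10.7, either way. A call with a gripper value outside its range is refused whole. The fingers move at their own pace and stop on an object; "newtons" is the grip in N (left out, the last holds). Time passes only in rows, so rows that do not move let the fingers close. It gives the time, the measured TCP pose, the force and the opening at its end, in the units of the state.
- ctrl.sense(): the state, without advancing time (a new reading comes with each control period).
- viewer.camera(name): name is "side" or "top" or "wrist"; returns a dict with "img" (420x560x3 uint8, red, green, blue), "mtx" (3x3 intrinsics, pixels), "distortion" ([k1, k2, p1, p2, k3] as OpenCV has them; the pictures are not rectified), "R" (3x3) and "t" (3): a world point X has camera coordinates R X + t; the wrist camera has in their place "mount" (4x4, takes a point from camera to tool coordinates, whose origin is the TCP and whose axes are the tool frame's). Camera axes: x right, y down, z forward; pixel columns grow to the right and rows downward; lengths in mm; the calibration is good to about 2 mm. A picture is of the moment at which its call begins: read the wrist's pose just before it. There is no depth.
- ctrl.finish_job(): hands the job in, once; it reports no verdict.
The state is a dict: "time": time; "joint_pos": joint angles; "qd": joint speeds; "tau": joint torques, N m; "ee_pos": TCP position; "tcp_rot": TCP orientation; "contact_force": force on the tool from outside, world axes, zero at the start; "moment": the same for the moment, N m; "opening": opening from 0.0 (shut) to 1.0 (fully open).
Only numpy, scipy, OpenCV 4.12 (cv2) and the standard library are available. Lean on these libraries where they do the work, as an engineer would, in place of code of your own. Each camera call takes 0.05 s, during which the arm holds its last target.

## Task

The sample track's drive is off and one tube carrier must be brought to the reader by hand: draw the black-knobbed stop bolt fully out of the lane, then push the carrier from behind along between the guide rails, round the corner and in past the bay's spring latch, and press it home against the sprung contact plate with about 8 N for half a second so that the reader registers it. Use only light force on the way (do not grip, lift or tip it, do not force it where it wedges, never press with 15 N or more), then back off so that the latch holds it, and leave the bolt drawn and the other things where they are.

Things in the scene. Friction and masses are not known exactly. Their poses are not given: they have to be found in the camera images.
- base: fixed aluminium baseplate of a sample track, L-shaped, 337 x 300 mm (x -52 to 285, y -128 to 172 in its frame), top 8 mm above the bench. Origin on the bench under the lane's centreline where the entry lane ends and the bend begins. The entry lane runs along its -y on x = 0 from y = 162 mm to 0, then bends towards +x. The rails are hand-set: the real lane lies up to 4 mm and 0.02 rad off nominal.
- bend_centre (a point): point of the baseplate's top, centre of the nominal quarter-circle bend, 75 mm radius at the lane's centreline. The lane lies between steel guide rails, 8 mm bars in two tiers, axes 20 and 40 mm above the bench, top 44 mm (brackets 48 mm), 45 mm clear between them. A carrier pushed more than about 30 degrees off the lane's direction can wedge between finger and rail.
- exit_start (a point): point of the baseplate's top on the nominal centreline where the bend ends; from here the exit lane runs straight along the baseplate's +x into the reader bay (grey box with a white head across the lane's end, 84 mm wide, top 94 mm above the bench).
- bay_nominal (a point): nominal place of a latched carrier's origin, 100 mm past exit_start; the bay is hand-clamped, so the real one is up to 28 mm nearer or farther. Its sprung black contact plate meets the carrier 3 mm before the latched place with 1 N and yields about 1.1 mm per N; 5.5 mm past the latched place is a rigid stop. The reader registers from 5.5 N of push. Let go, the plate pushes the carrier back onto the latch.
- carrier: round white tube carrier, 42 mm diameter, 58 mm high, about 0.4 kg, loose on the plate in the entry lane, 1.5 mm play each side; a dark sample tube is clamped in it, top 91 mm above the bench. Origin: centre of its underside, z up, free to turn. Its top 18 mm (48 to 66 mm above the bench) stand clear of rails and brackets: push there. It slides with 1 to 3 N; 15 N is too hard.
- stop_knob (a point): middle of the upright black knob of the stop bolt, 16 mm diameter, 26 mm high, this point 61 mm above the bench, top 13 mm higher; on the inner side of the entry lane. The bolt, a 9 mm rod 30 mm above the bench, crosses the lane ahead of the carrier through a grey block and draws out along the baseplate's +x.
- stop_bolt (a joint): m the stop bolt is drawn out: 0 to 0.004 at the start (lane blocked), clear of the lane from 0.042, end stop at 0.048; stays where it is left (about 2 N of friction).
- latch (a joint): rad the bay's latch arm is turned aside: 0 shut (before the carrier comes, and again behind a latched carrier), about 0.45 while the carrier shoulders it aside with about 1 N. The arm lies between the rail tiers, below the fingers; a black ball on a wire on the outer side turns with it.
- timer: white lab timer, 68 x 62 x 19 mm, lying on the baseplate; a bystander. Origin: centre of its underside.
- tweezers: steel tweezers, 14 x 124 x 9 mm, lying on the bench beside the baseplate; a bystander. Origin: centre of its underside.
- tip_box: clear pipette-tip box, 76 x 118 x 68 mm, on the bench; a bystander. Origin: centre of its underside.
- tape_roll: roll of beige tape lying flat, 98 mm across and 25 mm high; a bystander. Origin: centre of its underside.

How it is judged (in metres and radians):
On the way, in this order (a step that is already met when the one before it is completed fails the run):
1. the stop bolt is drawn out of the lane (42 mm or more) with the carrier still in the entry lane (value of joint stop_bolt above 0.042 m and y of carrier in the frame of base above 0.03 m), for 0.2 s.
2. the carrier has come round the corner to the exit lane, standing on the plate (x of carrier in the frame of base above 0.06 m and y of carrier in the frame of base below -0.055 m and height (world z) of carrier below 0.02 m), for 0.05 s.
3. the carrier shoulders the bay latch aside (0.2 rad or more) (value of joint latch above 0.2 rad).
4. the carrier, past the shut latch, is pressed home on the contact plate: the fingers push it with 5.5 N or more for 0.2 s (x of carrier in the frame of base above 0.147 m and value of joint latch below 0.08 rad and contact force between the fingers and carrier above 5.5 N), for 0.2 s.
At the end, for the whole second after the job is handed in: The carrier stands upright (within 0.1 rad) and at rest in the reader bay, more than 147 mm along the baseplate's x, past the latch, which has sprung shut behind it (under 0.08 rad); the stop bolt is still drawn 35 mm or more (x of carrier in the frame of base above 0.147 m and y of carrier in the frame of base between -0.095 and -0.055 m and height (world z) of carrier below 0.02 m and angle between carrier's own z axis and vertical below 0.1 rad and value of joint latch below 0.08 rad and value of joint stop_bolt above 0.035 m and linear speed of carrier below 0.02 m/s); the robot touches nothing.
It fails at once if the robot presses on the carrier with more than 15 N (a wedged or rammed carrier, or one gripped) (contact force between any of the fingers, the arm and carrier above 15 N).
It fails at once if the carrier is lifted out of the lane or tipped by more than 0.3 rad (height (world z) of carrier above 0.03 m or angle between carrier's own z axis and vertical above 0.3 rad).
It fails at once if a bystander is moved by more than 30 mm (distance of any of timer, tweezers, tip_box, tape_roll from where it was at the start of the episode above 0.03 m).
It also fails if it takes over 72 s, if anything falls off the work surface, if the arm or the gripper's body presses on something with over 40 N, if the wrist force passes 120 N, or if a joint passes its speed limit or range.

## Working session

There is one attempt and no reset: what is moved stays moved. The work goes in short steps, Python scripts to look and compute and a tool call to move; the robot and the scene stay as the last step left them, time stands still between calls to the robot, and variables do not carry over. Pictures are saved under pics/ and viewed, and the job is handed in when it is done.

Besides the shell and the picture viewer there is one more tool, called after "Call:" as name(argument=value, ...) on one line, values as JSON. jog_arm: Moves the arm, as the interface text tells. Its arguments: {"type":"object","properties":{"deltas":{"type":"array","items":{"type":"array","items":{"type":"array","items":{"type":"number"}}}},"newtons":{"type":"number"}},"required":["deltas"]}

```bash
ls; mkdir -p pics
python3 - <<'E'
from workcell import ctrl, viewer
import cv2
s=ctrl.sense(); print(s, ctrl.pinch_z)
for n in ("side","top","wrist"):
    c=viewer.camera(n); cv2.imwrite(f"pics/{n}0.png",c["img"][:,:,::-1])
    print(n,{k:v for k,v in c.items() if k!="img"})
E
```

```text
pics
{'time': 0.0, 'joint_pos': array([ 6.03320266e+01,  1.58467052e+01,  8.62945216e+01, -7.79015215e-04,
        7.79590403e+01, -6.93262310e+00]), 'qd': array([-0.0596974 , -0.01806044,  0.02455754,  0.01781535,  0.0891827 ,
        0.09375427]), 'tau': array([ 2.32129474e-03, -4.04600573e+01, -2.37228048e+01,  7.01592676e-02,
        3.45539383e-02, -1.13566889e-04]), 'ee_pos': array([221.95723537, 529.83753009, 204.61869931]), 'tcp_rot': array([[ 3.86471785e-01,  9.22300834e-01, -8.54644450e-04],
       [ 9.22299591e-01, -3.86472680e-01, -1.52716379e-03],
       [-1.73880117e-03, -1.98032512e-04, -9.99998469e-01]]), 'contact_force': array([-0.96824367, -0.87540613,  0.49241623]), 'moment': array([ 0.03950083, -0.0264828 ,  0.00593676]), 'opening': 1.0000679895595745} -18.8
side {'mtx': array([[495.961236  ,   0.        , 285.3907091 ],
       [  0.        , 495.961236  , 203.26617045],
       [  0.        ,   0.        ,   1.        ]]), 'distortion': array([-0.14345149,  0.        ,  0.        ,  0.        ,  0.        ]), 'R': array([[ 0.32509366, -0.94564229, -0.00864748],
  
[... 527 characters left out ...]
591,  0.02120609, -0.98937141]]), 't': array([  34.56204997,  530.79703696, 1090.3090427 ])}
wrist {'mtx': array([[326.37339579,   0.        , 277.22510964],
       [  0.        , 326.37339579, 210.61534956],
       [  0.        ,   0.        ,   1.        ]]), 'distortion': array([-0.07482489,  0.        ,  0.        ,  0.        ,  0.        ]), 'mount': array([[ 9.99999612e-01, -3.44178758e-04, -8.10798186e-04,
        -1.81742898e+00],
       [ 5.20299583e-04,  9.73556983e-01,  2.28443713e-01,
        -6.57261036e+01],
       [ 7.10732763e-04, -2.28444046e-01,  9.73556785e-01,
        -1.78606343e+02],
       [ 0.00000000e+00,  0.00000000e+00,  0.00000000e+00,
         1.00000000e+00]])}
```

View pics/side0.png

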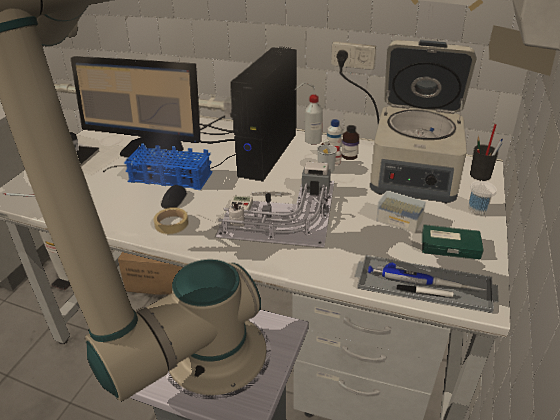

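View pics/top0.png

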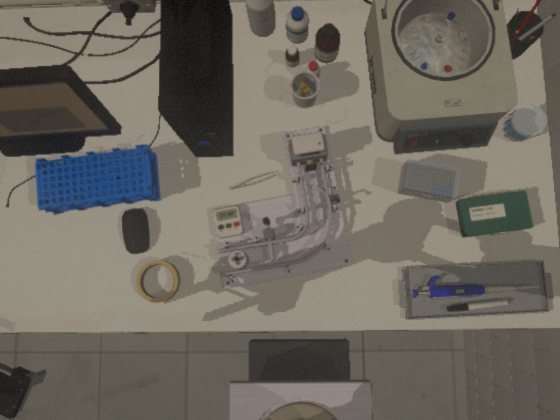

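View pics/wrist0.png

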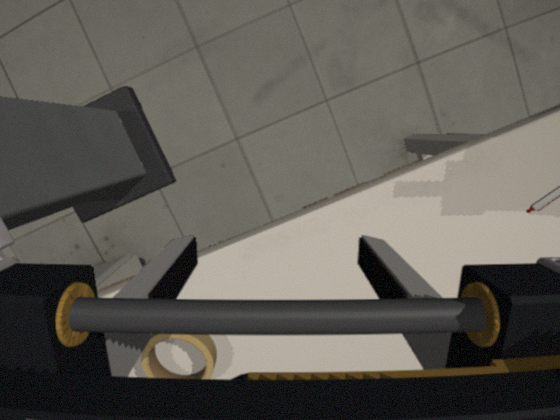

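The top view shows the carrier at about (237,260), the bolt knob at (267,222) and the bay at (308,148). The lane runs right and then up (+x). I'll zoom in on the track.

Run:
```python
import cv2
a=cv2.imread("pics/top0.png")[115:295,200:370]
cv2.imwrite("pics/top0z.png",cv2.resize(a,None,fx=3.3,fy=3.3,interpolation=cv2.INTER_CUBIC))
a=cv2.imread("pics/side0.png")[150:255,205:345]
cv2.imwrite("pics/side0z.png",cv2.resize(a,None,fx=5,fy=5,interpolation=cv2.INTER_CUBIC))
```

```text
(no output)
```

View pics/top0z.png

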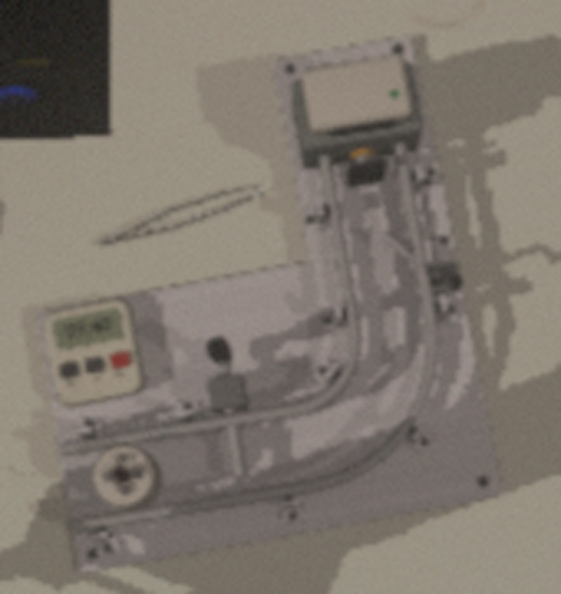

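View pics/side0z.png

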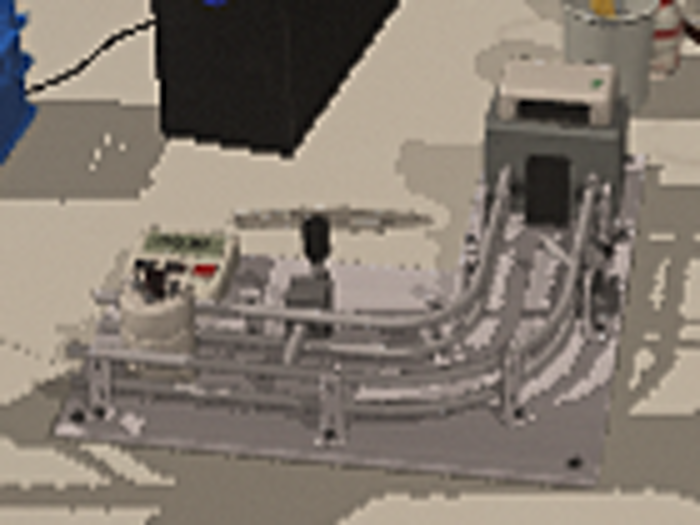

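```bash
cat > h.py <<'E'
import numpy as np, cv2
from workcell import ctrl, viewer
def ray(c,uv,R=None,t=None):
    uv=np.asarray(uv,float).reshape(-1,1,2)
    n=cv2.undistortPoints(uv,c["mtx"],c["distortion"]).reshape(-1,2)
    d=np.c_[n,np.ones(len(n))]
    if "mount" in c:
        M=np.asarray(c["mount"]); P=c["tcp_rot"]; p=c["ee_pos"]
        Rw=P@M[:3,:3]; o=p+P@M[:3,3]
        return o,d@Rw.T
    R=c["R"];t=c["t"]
    return -R.T@t,d@R
def onz(c,uv,z):
    o,d=ray(c,uv); z=np.broadcast_to(z,len(d))
    return o+d*((z-o[2])/d[:,2])[:,None]
def cam(n,save=None):
    s=ctrl.sense(); c=viewer.camera(n); c["ee_pos"]=s["ee_pos"]; c["tcp_rot"]=s["tcp_rot"]
    if save: cv2.imwrite("pics/"+save,c["img"][:,:,::-1])
    return c
def proj(c,X):
    X=np.atleast_2d(np.asarray(X,float))
    if "mount" in c:
        M=np.asarray(c["mount"]); Rw=c["tcp_rot"]@M[:3,:3]; o=c["ee_pos"]+c["tcp_rot"]@M[:3,3]
        R=Rw.T;t=-R@o
    else: R,t=c["R"],c["t"]
    return cv2.projectPoints(X,cv2.Rodrigues(R)[0],t,c["mtx"],c["distortion"])[0].reshape(-1,2)
E
cat > m1.py <<'E'
from h import *
c=cam("top")
z2=lambda L:[(200+x/3.3-.5*(1-1/3.3),115+y/3.3-.5*(1-1/3.3)) for x,y in L]
cor=z2([(80,568),(500,497),(422,38),(280,55),(307,263),(25,310)])
P=onz(c,cor,8)
print(P.round(1))
nom=np.array([(-52,172),(-52,-128),(285,-128)],float)
# rigid fit
A=P[:3,:2];a=A-A.mean(0);b=nom-nom.mean(0)
th=np.arctan2((b[:,0]*a[:,1]-b[:,1]*a[:,0]).sum(),(a*b).sum())
R=np.array([[np.cos(th),-np.sin(th)],[np.sin(th),np.cos(th)]]);t=A.mean(0)-R@nom.mean(0)
print(np.degrees(th),t, (A-(nom@R.T+t)).round(1))
q=lambda uv,z:((onz(c,z2([uv]),z)[0,:2]),(R.T@(onz(c,z2([uv]),z)[0,:2]-t)).round(1))
print("carrier top",q((126,475),66)); print("knob top",q((218,348),74)); print("bay front plate",q((365,172),40),q((361,160),80))
print("timer",q((97,350),27))
E
python3 m1.py
```

```text
[[ 364.2  170.7    8. ]
 [ 410.2 -120.9    8. ]
 [ 740.7  -74.1    8. ]
 [ 729.6   28.6    8. ]
 [ 576.6   10.9    8. ]
 [ 545.6  211.2    8. ]]
8.547258048141043 [441.2029863   10.62282101] [[-0.  -2.3]
 [ 1.4  2.8]
 [-1.4 -0.5]]
carrier top (array([425.17813719, 132.15448614]), array([  2.2, 122.6]))
knob top (array([508.2009322 ,  70.30777534]), array([75.1, 49.1]))
bay front plate (array([634.45964816, -30.24750614]), array([185. , -69.1])) (array([633.20782538, -26.45746398]), array([184.4, -65.2]))
timer (array([513.89979414, 157.2259375 ]), array([ 93.7, 134.2]))
```

```bash
cat > plan.py <<'E'
import sys; from h import *
# plan.py x y z yaw nrows grip : rows for a world-straight move with turn
x,y,z,yaw,n,g=map(float,sys.argv[1:7]); n=int(n)
s=ctrl.sense(); p=s["ee_pos"]; T=s["tcp_rot"]; y0=np.degrees(np.arctan2(T[1,0],T[0,0]))
d=(np.array([x,y,z])-p)/n; dy=((yaw-y0+180)%360-180)/n
rows=[]
for k in range(n):
    a=np.radians(y0+dy*k)
    rows.append([g,round(float(d[0]*np.cos(a)+d[1]*np.sin(a)),1),round(float(d[0]*np.sin(a)-d[1]*np.cos(a)),1),round(float(-d[2]),1),round(float(-dy),1)])
print(p.round(1),round(y0,2)); print(rows)
E
python3 plan.py 475 56 205 8.5 10 -1
```

```text
[222.1 530.  204.9] 67.27
[[-1.0, -33.9, 41.6, -0.0, 5.9], [-1.0, -29.5, 44.9, -0.0, 5.9], [-1.0, -24.8, 47.7, -0.0, 5.9], [-1.0, -19.7, 50.0, -0.0, 5.9], [-1.0, -14.5, 51.7, -0.0, 5.9], [-1.0, -9.1, 52.9, -0.0, 5.9], [-1.0, -3.7, 53.6, -0.0, 5.9], [-1.0, 1.8, 53.7, -0.0, 5.9], [-1.0, 7.3, 53.2, -0.0, 5.9], [-1.0, 12.7, 52.2, -0.0, 5.9]]
```

Call:
jog_arm(deltas=[[[-1, -34, 41.5, 0, 5.9], [-1, -29.5, 45, 0, 5.9], [-1, -25, 47.5, 0, 5.9], [-1, -19.5, 50, 0, 5.9], [-1, -14.5, 51.5, 0, 5.9], [-1, -9, 53, 0, 5.9], [-1, -3.5, 53.5, 0, 5.9], [-1, 2, 53.5, 0, 5.9], [-1, 7.5, 53, 0, 5.9], [-1, 12.5, 52, 0, 5.9]]], newtons=10)

```text
time: 1.45
ee_pos: [473.9, 42.7, 204.1]
tcp_rot: [[0.993, 0.118, 0.003], [0.118, -0.993, 0.0], [0.003, -0.0, -1.0]]
contact_force: [0.0, 0.1, 0.6]
opening: 0.008
```

Run:
```python
from h import *
c=cam("wrist","w1.png"); s=ctrl.sense()
print(s["time"],s["ee_pos"].round(1),s["tcp_rot"].round(3),s["contact_force"].round(2),s["opening"])
```

```text
1.5 [477.7  36.3 204.1] [[ 0.994  0.112  0.006]
 [ 0.112 -0.994 -0.006]
 [ 0.005  0.007 -1.   ]] [ 2.2  -4.11  1.29] 0.004160911421396956
```

View pics/w1.png

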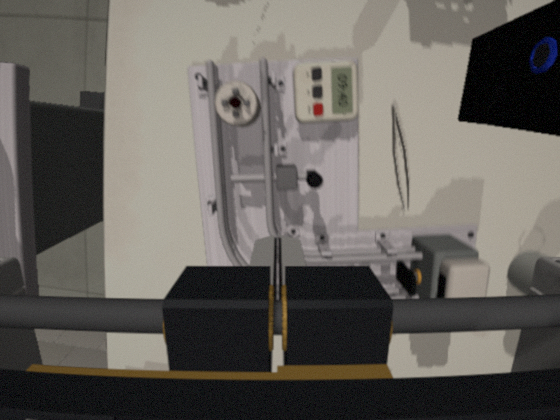

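The wrist view shows the carrier at (236,102), the knob at (314,180) and the bay at (450,265). The arm was still settling, so I'll let it stop and measure again.

Call:
jog_arm(deltas=[[[-1, 0, 0, 0, 0], [-1, 0, 0, 0, 0], [-1, 0, 0, 0, 0]]])

```text
time: 1.88
ee_pos: [476.8, 36.6, 203.5]
tcp_rot: [[0.994, 0.111, 0.004], [0.111, -0.994, -0.005], [0.003, 0.006, -1.0]]
contact_force: [-0.3, -0.4, -0.1]
opening: 0.007
```

Run:
```python
from h import *
c=cam("wrist","w2.png"); s=ctrl.sense()
print(s["time"],c["ee_pos"].round(1),s["ee_pos"].round(1),s["tcp_rot"].round(3),s["contact_force"].round(2),s["opening"])
import pickle; pickle.dump(c,open("w2.pkl","wb"))
a=c["img"][40:300,170:500,::-1]
cv2.imwrite("pics/w2z.png",cv2.resize(a,None,fx=2.3,fy=2.3,interpolation=cv2.INTER_CUBIC))
```

```text
1.925 [476.8  36.6 203.5] [476.8  36.7 203.5] [[ 0.994  0.112  0.004]
 [ 0.112 -0.994 -0.005]
 [ 0.003  0.006 -1.   ]] [-0.42 -0.8  -0.33] 0.00649853497941753
```

View pics/w2z.png

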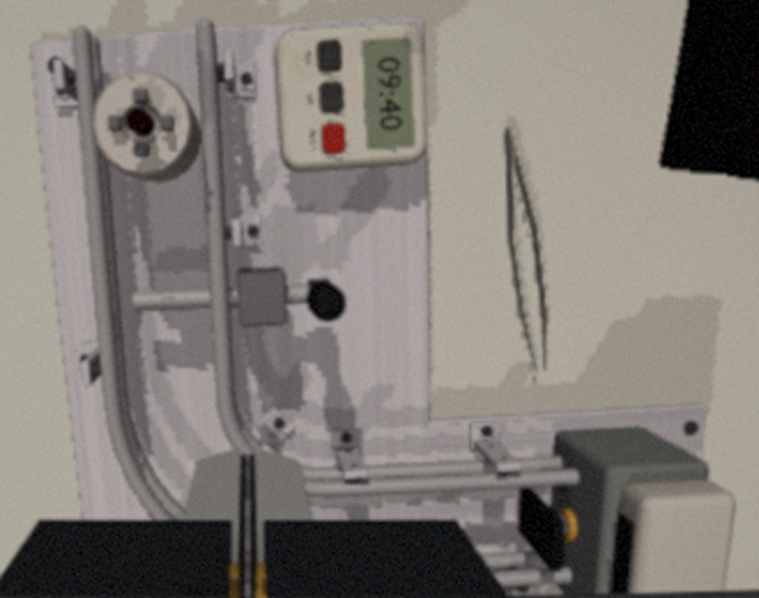

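```bash
cat > m2.py <<'E'
from h import *
import pickle
c=pickle.load(open("w2.pkl","rb"))
z2=lambda L:[(170+x/2.3-.28,40+y/2.3-.28) for x,y in L]
W=lambda L,z:onz(c,z2(L),z)[:,:2]
P=W([(32,42),(428,20),(430,420),(707,408)],8); print("corners",P.round(1))
th=np.radians(8.55);R=np.array([[np.cos(th),-np.sin(th)],[np.sin(th),np.cos(th)]])
e=P[1]-P[0];f=P[2]-P[1];g=P[3]-P[2]
print([np.degrees(np.arctan2(v[1],v[0])).round(2) for v in (e,f,g)])
print("outer rail top",W([(80,35),(92,150),(102,250),(110,330)],44).round(1).tolist())
print("inner rail top",W([(206,30),(213,150),(221,250),(225,330)],44).round(1).tolist())
print("carrier top",W([(139,122)],66).round(1)," rim L/R",W([(95,118),(191,118)],66).round(1))
print("knob top",W([(325,302)],74).round(1)," block",W([(262,285)],44))
print("timer",W([(283,35),(423,160)],27))
print("bay exit inner rail",W([(310,490),(578,477)],44).round(1).tolist(),"plate",W([(521,488),(565,540)],60))
E
python3 m2.py
```

```text
corners [[359.9 169.2]
 [543.4 199.4]
 [575.2   7.9]
 [723.1  30.5]]
[np.float64(9.35), np.float64(-80.56), np.float64(8.71)]
outer rail top [[390.6, 167.4], [399.3, 120.7], [406.7, 78.2], [412.9, 42.8]]
inner rail top [[443.5, 174.8], [451.5, 126.2], [459.4, 83.9], [464.9, 48.5]]
carrier top [[421.8 132.2]]  rim L/R [[404.  132. ]
 [442.5 136. ]]
knob top [[504.7  69.3]]  block [[479.2234159  70.5562763]]
timer [[476.3315895  180.21232559]
 [546.44249902 134.1337295 ]]
bay exit inner rail [[513.3, -23.8], [642.0, -3.6]] plate [[608.05027766  -6.65914137]
 [634.59536906 -30.18764419]]
```

```bash
python3 plan.py 472 64 62 9.1 5 -1
```

```text
[476.8  36.7 203.5] 6.41
[[-1.0, -0.3, -5.5, 28.3, -0.5], [-1.0, -0.3, -5.5, 28.3, -0.5], [-1.0, -0.2, -5.5, 28.3, -0.5], [-1.0, -0.2, -5.5, 28.3, -0.5], [-1.0, -0.1, -5.5, 28.3, -0.5]]
```

Call:
jog_arm(deltas=[[[-1, 0, -6, 28, -0.5], [-1, 0, -6, 28, -0.5], [-1, 0, -5, 28, -0.5], [-1, 0, -5, 28, -0.5], [-1, 0, -4, 15, -0.5], [-1, 0, 0, 0, 0], [-1, 0, 0, 0, 0]]])

```text
time: 2.8
ee_pos: [472.8, 69.7, 75.3]
tcp_rot: [[0.985, 0.169, 0.009], [0.169, -0.986, -0.004], [0.008, 0.006, -1.0]]
contact_force: [0.5, -0.1, 0.7]
opening: 0.006
```

```bash
cat > look.py <<'E'
import sys; from h import *
n=sys.argv[1]; c=cam("wrist"); s=ctrl.sense()
T=s["tcp_rot"]; print(s["time"],s["ee_pos"].round(1),"yaw",np.degrees(np.arctan2(T[1,0],T[0,0])).round(2),s["contact_force"].round(2))
a=c["img"][:330,60:500,::-1]; cv2.imwrite(f"pics/{n}w.png",cv2.resize(a,None,fx=1.8,fy=1.8,interpolation=cv2.INTER_CUBIC))
c=cam("side"); a=c["img"][130:260,195:365,::-1]; cv2.imwrite(f"pics/{n}s.png",cv2.resize(a,None,fx=4.4,fy=4.4,interpolation=cv2.INTER_CUBIC))
E
python3 look.py a
```

```text
2.85 [472.8  69.6  75.3] yaw 9.74 [0.01 0.5  0.28]
```

View pics/aw.png

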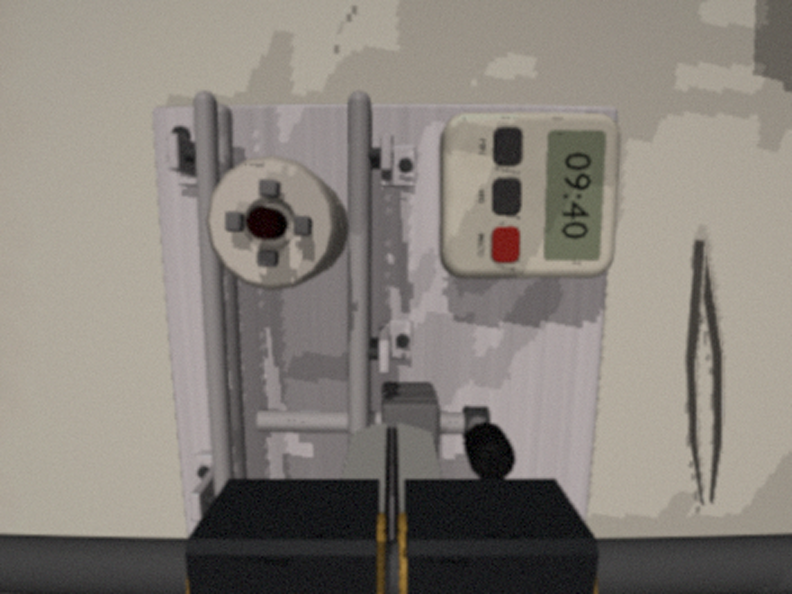

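View pics/as.png

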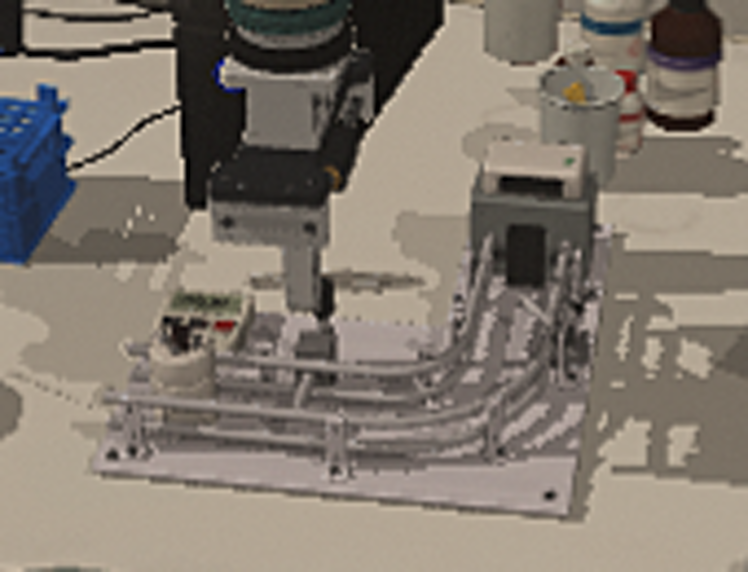

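```bash
cat > b.py <<'E'
import numpy as np
th=np.radians(9.1);R=np.array([[np.cos(th),-np.sin(th)],[np.sin(th),np.cos(th)]]);O=np.array([438.4,7.6])
def tob(p): return R.T@(np.asarray(p,float)[:2]-O)
def tow(b): return R@np.asarray(b,float)+O
E
python3 - <<'E'
from h import *; from b import *
c=cam("wrist")
q=lambda u,z:onz(c,[(60+u[0]/1.8-.2,u[1]/1.8-.2)],z)[0].round(1)
for n,u,z in (("knobtop",(491,453),74),("knobtop lo edge",(468,455),74),("hi",(514,450),74),("car",(268,222),66),("carL",(208,225),66),("carR",(346,225),60),("cornerTL",(155,106),8),("cornerTR",(618,108),8),("out",(205,100),44),("out2",(220,400),44),("in",(359,100),44),("in2",(360,420),44)):
    p=q(u,z); print(n,p,tob(p).round(1))
E
```

```text
knobtop [504.5  71.8  74. ] [75.4 52.9]
knobtop lo edge [497.2  69.9  74. ] [67.9 52.2]
hi [511.7  74.1  74. ] [82.9 54.1]
car [422.4 132.1  66. ] [  3.9 125.5]
carL [403.9 128.2  66. ] [-15.  124.5]
carR [446.1 135.2  60. ] [ 27.8 124.8]
cornerTL [360.4 169.4   8. ] [-51.4 172.1]
cornerTR [541.8 199.9   8. ] [132.5 173.5]
out [391.7 168.5  44. ] [-20.7 166.3]
out2 [408.3  65.3  44. ] [-20.6  61.7]
in [442.9 176.6  44. ] [ 31.2 166.2]
in2 [460.8  66.4  44. ] [31.4 54.5]
```

Call:
jog_arm(deltas=[[[-1, 0, 4, 8, 0], [-1, 0, 1, 6, 0], [-1, 0, 0, 0, 0], [-1, 0, 0, 0, 0]]])

```text
time: 3.45
ee_pos: [474.8, 63.3, 61.3]
tcp_rot: [[0.986, 0.168, 0.011], [0.168, -0.986, -0.005], [0.01, 0.006, -1.0]]
contact_force: [-0.7, -0.7, -0.5]
opening: 0.005
```

Call:
jog_arm(deltas=[[[-1, 5, 0, 0, 0], [-1, 5, 0, 0, 0], [-1, 5, 0, 0, 0], [-1, 5, 0, 0, 0], [-1, 5, 0, 0, 0], [-1, 5, 0, 0, 0], [-1, 5, 0, 0, 0], [-1, 5, 0, 0, 0]]])

```text
time: 4.45
ee_pos: [514.6, 69.8, 61.5]
tcp_rot: [[0.986, 0.168, 0.006], [0.168, -0.986, -0.006], [0.005, 0.007, -1.0]]
contact_force: [-1.8, -0.7, 0.9]
opening: 0.002
```

```bash
python3 look.py b
```

```text
4.5 [515.6  70.   61.5] yaw 9.69 [ 0.12 -0.43  1.35]
```

View pics/bw.png

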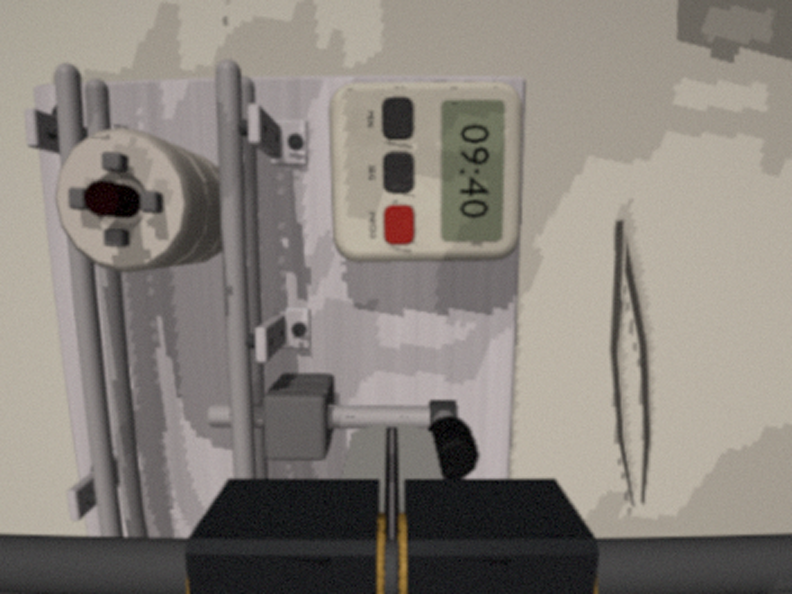

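The knob is being pushed along by the fingers, and the bolt tip is still showing in the lane at (215,415). I'll go on gently.

Call:
jog_arm(deltas=[[[-1, 4, 0, 0, 0], [-1, 4, 0, 0, 0], [-1, 3, 0, 0, 0]]])

```text
time: 4.92
ee_pos: [526.2, 71.8, 61.4]
tcp_rot: [[0.986, 0.168, 0.007], [0.168, -0.986, -0.006], [0.005, 0.007, -1.0]]
contact_force: [-1.9, -1.3, 1.0]
opening: 0.007
```

Call:
jog_arm(deltas=[[[-1, 2, 0, 0, 0], [-1, 2, 0, 0, 0]]])

```text
time: 5.18
ee_pos: [530.4, 72.4, 61.4]
tcp_rot: [[0.986, 0.168, 0.006], [0.168, -0.986, -0.006], [0.005, 0.007, -1.0]]
contact_force: [-2.5, -1.3, 0.8]
opening: 0.008
```

```bash
python3 look.py c
```

```text
5.225 [530.8  72.5  61.5] yaw 9.7 [-1.58 -1.56  0.87]
```

View pics/cw.png

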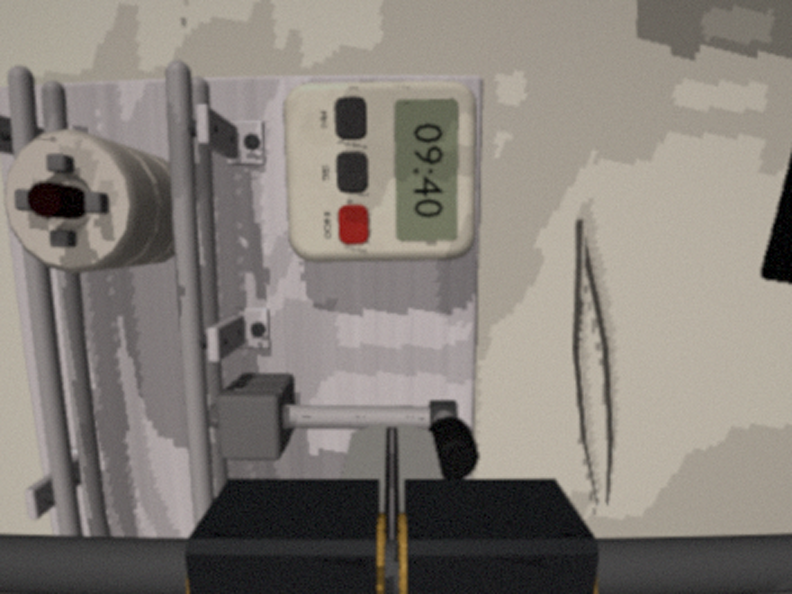

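Call:
jog_arm(deltas=[[[-1, 2, 0, 0, 0], [-1, 2, 0, 0, 0]]])

```text
time: 5.52
ee_pos: [532.4, 72.8, 61.2]
tcp_rot: [[0.986, 0.169, 0.002], [0.169, -0.986, -0.007], [0.001, 0.007, -1.0]]
contact_force: [-6.4, -3.4, 4.3]
opening: 0.005
```

Call:
jog_arm(deltas=[[[-1, 2, 0, 0, 0], [-1, 2, 0, 0, 0]]])

```text
time: 5.78
ee_pos: [532.2, 72.8, 61.3]
tcp_rot: [[0.986, 0.169, -0.006], [0.169, -0.986, -0.008], [-0.007, 0.007, -1.0]]
contact_force: [-5.8, -2.7, 4.8]
opening: 0.003
```

The end stop has been reached: force rose to about 6.5 N with no further movement. Next I'll back off, lift and go behind the carrier.

Call:
jog_arm(deltas=[[[-1, -8, 0, 0, 0], [-1, -5, 0, -20, 0], [-1, 0, 0, -35, 0], [-1, 0, 0, -10, 0], [-1, 0, 0, 0, 0]]])

```text
time: 6.4
ee_pos: [522.2, 72.6, 127.5]
tcp_rot: [[0.986, 0.168, 0.002], [0.168, -0.986, -0.005], [0.001, 0.005, -1.0]]
contact_force: [-0.8, -0.1, -0.5]
opening: 0.003
```

```bash
python3 plan.py 415.5 180 125 9.6 5 -1; python3 look.py d
```

```text
[522.2  72.6 127.5] 9.69
[[-1.0, -17.4, -24.8, 0.5, 0.0], [-1.0, -17.4, -24.8, 0.5, 0.0], [-1.0, -17.4, -24.8, 0.5, 0.0], [-1.0, -17.5, -24.8, 0.5, 0.0], [-1.0, -17.5, -24.7, 0.5, 0.0]]
6.45 [522.   72.5 127.1] yaw 9.69 [ 0.07 -0.33 -0.14]
```

View pics/dw.png

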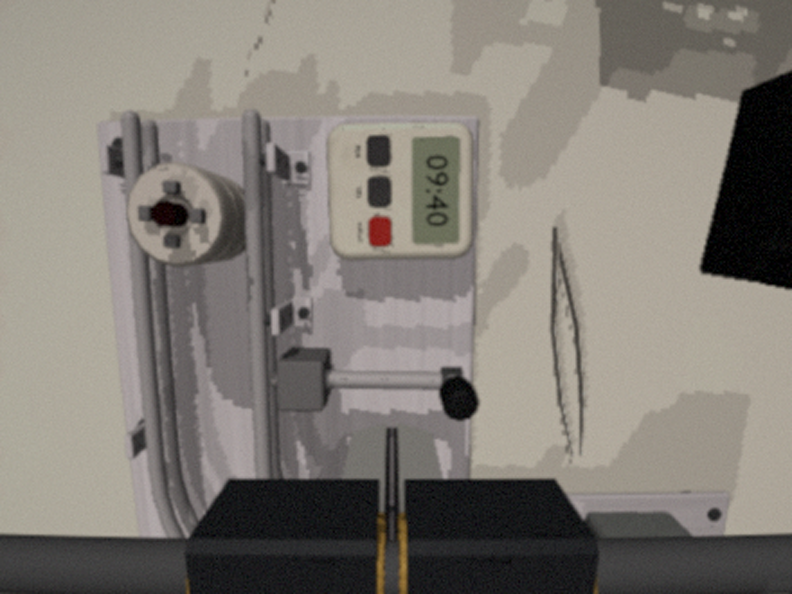

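The bolt is fully out of the lane, with no rod visible inboard of the block at (300,380). I'll take one look at the exit lane and bay from above before pushing.

```bash
python3 plan.py 575 -105 205 9.6 5 -1
```

```text
[521.5  72.5 126.6] 9.69
[[-1.0, 4.6, 36.8, -15.7, 0.0], [-1.0, 4.6, 36.8, -15.7, 0.0], [-1.0, 4.6, 36.8, -15.7, 0.0], [-1.0, 4.6, 36.8, -15.7, 0.0], [-1.0, 4.6, 36.8, -15.7, 0.0]]
```

Call:
jog_arm(deltas=[[[-1, 4, 20, -16, 0], [-1, 4.5, 37, -16, 0], [-1, 4.5, 37, -16, 0], [-1, 4.5, 37, -16, 0], [-1, 4.5, 35, -14, 0], [-1, 0, 10, 0, 0], [-1, 0, 0, 0, 0], [-1, 0, 0, 0, 0]]])

```text
time: 7.5
ee_pos: [569.2, -98.1, 194.7]
tcp_rot: [[0.985, 0.171, -0.02], [0.171, -0.985, 0.001], [-0.02, -0.005, -1.0]]
contact_force: [-0.5, 0.2, -0.3]
opening: 0.006
```

Run:
```python
from h import *
c=cam("wrist","e.png"); import pickle; pickle.dump(c,open("e.pkl","wb"))
print(c["ee_pos"].round(1))
a=c["img"][20:280,150:490,::-1]
cv2.imwrite("pics/ez.png",cv2.resize(a,None,fx=2.3,fy=2.3,interpolation=cv2.INTER_CUBIC))
```

```text
[569.2 -98.1 194.7]
```

View pics/ez.png

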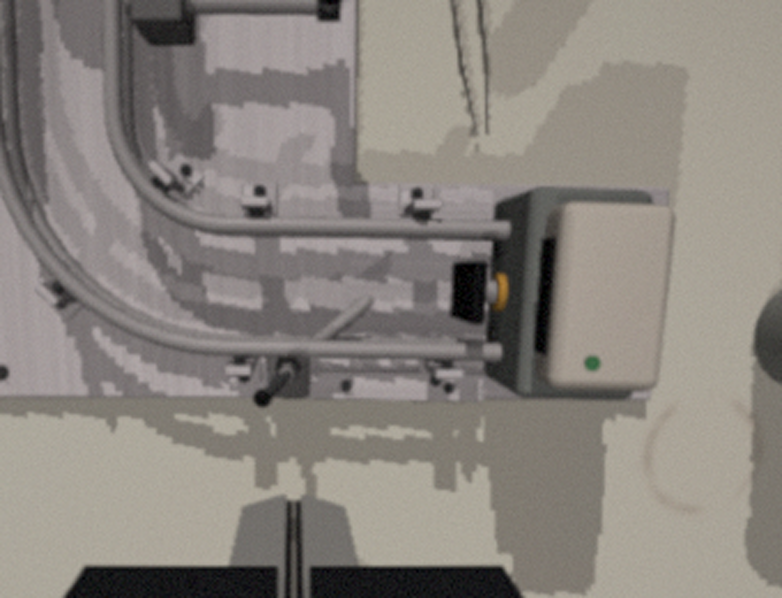

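Run:
```python
from h import *; from b import *
import pickle
c=pickle.load(open("e.pkl","rb"))
def q(u,z):
    p=onz(c,[(150+u[0]/2.3-.28,20+u[1]/2.3-.28)],z)[0]; return p.round(1)[:2], tob(p).round(1)
for n,us,z in (("inner",[(115,40),(117,100),(128,150),(160,198),(215,228),(330,229),(490,229)],44),("outer",[(10,100),(20,200),(62,280),(125,328),(200,346),(300,349),(490,352)],44),("plate",[(452,265),(451,318)],50),("plate30",[(452,265),(451,318)],30),("latch",[(293,362),(372,299)],30),("ball",[(262,398)],48),("corner",[(358,180)],8),("knob",[(328,10)],60)):
    for u in us: print(n,*q(u,z))
```

```text
inner [466.1  42.7] [32.9 30.3]
inner [470.2  19.2] [33.2  6.4]
inner [ 4.775e+02 -1.000e-01] [ 37.4 -13.8]
inner [493.7 -17.4] [ 50.6 -33.4]
inner [518.8 -25.9] [ 74.  -45.8]
inner [567.2 -18. ] [123.1 -45.7]
inner [634.2  -6.1] [191.2 -44.5]
outer [424.8  12.5] [-12.6   7. ]
outer [433.7 -27.7] [-10.2 -34.1]
outer [455.8 -58.5] [  6.7 -68.1]
outer [485.9 -74.6] [ 33.9 -88.7]
outer [519.8 -76.9] [ 67.  -96.3]
outer [563.4 -70.6] [111. -97.]
outer [645.8 -57.4] [194.5 -96.9]
plate [620.3 -23.9] [174.6 -59.9]
plate [624.6 -45.7] [175.4 -82.1]
plate30 [624.  -23.2] [178.4 -59.8]
plate30 [628.5 -46.3] [179.2 -83.3]
latch [561.4 -78.6] [ 107.8 -104.5]
latch [591.6 -44.3] [143.1 -75.4]
ball [550.6 -94.3] [  94.7 -118.4]
corner [576.7   8.1] [136.7 -21.4]
knob [551.3  63. ] [120.2  36.9]
```

```bash
python3 plan.py 415.5 178 130 9.5 7 -1
```

```text
[569.  -98.  194.7] 9.85
[[-1.0, -14.9, -42.6, 9.2, 0.1], [-1.0, -14.9, -42.6, 9.2, 0.1], [-1.0, -14.9, -42.6, 9.2, 0.1], [-1.0, -15.0, -42.6, 9.2, 0.1], [-1.0, -15.0, -42.5, 9.2, 0.1], [-1.0, -15.1, -42.5, 9.2, 0.1], [-1.0, -15.1, -42.5, 9.2, 0.1]]
```

Call:
jog_arm(deltas=[[[-1, -8, -22, 5, 0], [-1, -15, -42, 9, 0], [-1, -15, -42, 9, 0], [-1, -15, -42, 9, 0], [-1, -15, -42, 9, 0], [-1, -15, -42, 9, 0], [-1, -12, -35, 5, 0], [-1, -5, -15, 0, 0], [-1, 0, 0, 0, 0], [-1, 0, 0, 0, 0]]])

```text
time: 8.8
ee_pos: [408.1, 178.1, 139.3]
tcp_rot: [[0.983, 0.183, -0.024], [0.183, -0.983, 0.004], [-0.023, -0.009, -1.0]]
contact_force: [-0.2, -1.0, -0.2]
opening: 0.004
```

```bash
python3 plan.py 416 175 53 9.5 3 -1; python3 look.py f
```

```text
[408.1 178.1 139.3] 10.55
[[-1.0, 2.4, 1.5, 28.8, 0.3], [-1.0, 2.4, 1.5, 28.8, 0.3], [-1.0, 2.4, 1.5, 28.8, 0.3]]
8.85 [408.1 178.  139.3] yaw 10.51 [-0.4   0.86  0.27]
```

View pics/fs.png

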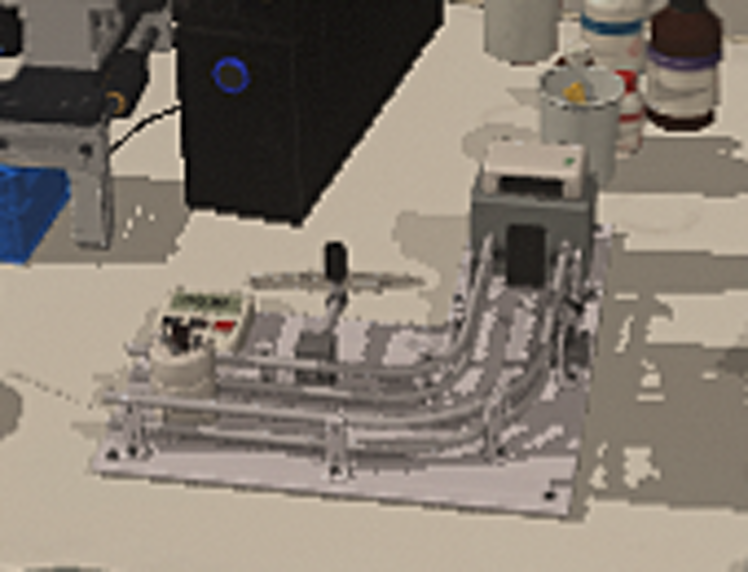

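View pics/fw.png

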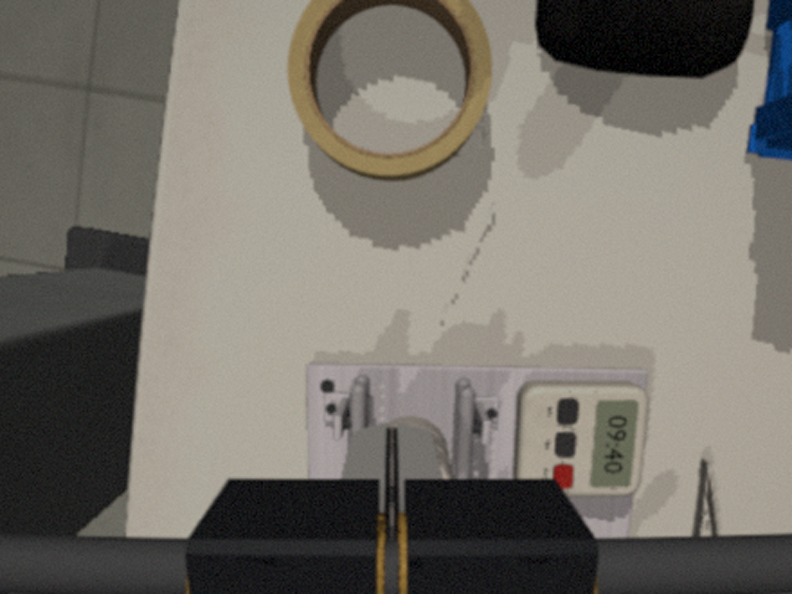

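Call:
jog_arm(deltas=[[[-1, 3, 0, 20, 0.5], [-1, 4, 0, 28, 0.5], [-1, 2, 0, 20, 0], [-1, 0, 0, 10, 0], [-1, 0, 0, 0, 0], [-1, 0, 0, 0, 0]]])

```text
time: 9.65
ee_pos: [420.2, 176.8, 60.4]
tcp_rot: [[0.987, 0.158, -0.019], [0.158, -0.987, 0.005], [-0.018, -0.008, -1.0]]
contact_force: [0.4, 0.4, -0.6]
opening: 0.003
```

```bash
cat > lane.py <<'E'
from h import *; from b import *
# TCP relative to nominal lane frame (bend centre Cw, lane yaw PH)
Cw=np.array([517.3,24.1]); PH=9.5
def st(D=31):
    s=ctrl.sense(); p=s["ee_pos"]; T=s["tcp_rot"]; yaw=np.degrees(np.arctan2(T[1,0],T[0,0]))
    ph=np.radians(PH); e1=np.array([np.cos(ph),np.sin(ph)]); e2=np.array([-e1[1],e1[0]])
    d=T[:2,1]/np.linalg.norm(T[:2,1]); car=p[:2]+D*d
    u=car-Cw; L=(u@e1,u@e2)
    f=s["contact_force"]
    print("t",s["time"],"tcp",p.round(1),"yaw-PH",round(yaw-PH,2),"tilt z",T[:2,2].round(3),"carrier lane (from centre)",np.round(L,1),"radius",round(float(np.hypot(*L)),1),"ang",round(float(np.degrees(np.arctan2(L[1],L[0]))+180),1),"base",tob(car).round(1))
    print("F world",f.round(1),"F along push",round(float(f[:2]@d),1),"tool x",round(float(f@T[:,0]),1))
if __name__=="__main__": st()
E
python3 lane.py
```

```text
t 9.65 tcp [420.2 176.8  60.4] yaw-PH -0.43 tilt z [-0.019  0.005] carrier lane (from centre) [-70.8 135.7] radius 153.1 ang 297.6 base [  8.7 139. ]
F world [ 0.4  0.4 -0.6] F along push -0.3 tool x 0.5
```

Call:
jog_arm(deltas=[[[-1, -4, 0, 5, 0], [-1, -1, 0, 2, 0], [-1, 0, 4, 0, 0], [-1, 0, 4, 0, 0], [-1, 0, 2, 0, 0], [-1, 0, 0, 0, 0]]])

```text
time: 10.4
ee_pos: [417.5, 165.7, 54.7]
tcp_rot: [[0.987, 0.158, -0.016], [0.158, -0.987, 0.006], [-0.015, -0.008, -1.0]]
contact_force: [0.1, -0.8, 0.3]
opening: 0.006
```

```bash
python3 lane.py; python3 look.py g
```

```text
t 10.4 tcp [417.5 165.7  54.7] yaw-PH -0.42 tilt z [-0.016  0.006] carrier lane (from centre) [-75.3 125.1] radius 146.0 ang 301.0 base [  4.4 128.4]
F world [ 0.1 -0.8  0.3] F along push 0.8 tool x -0.1
10.45 [417.5 165.8  54.6] yaw 9.09 [ 0.47  0.48 -0.37]
```

View pics/gw.png

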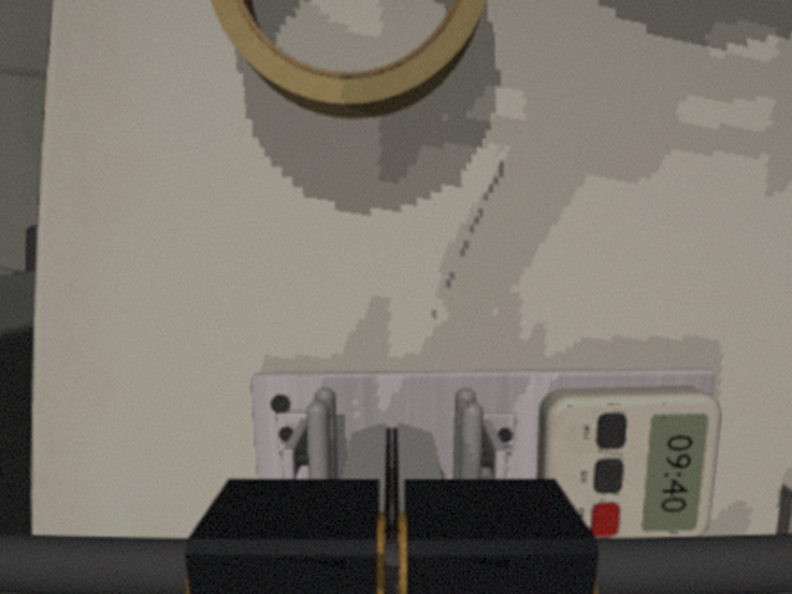

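View pics/gs.png

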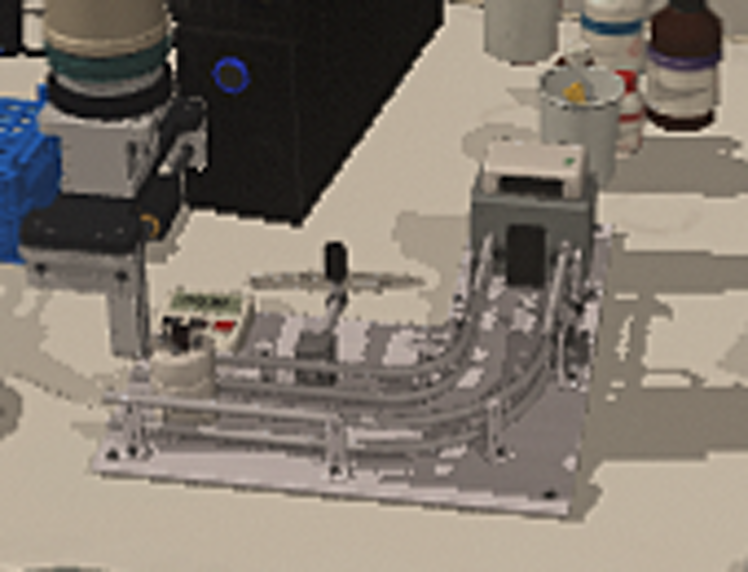

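The fingers are centred between the rails, just behind the carrier. I'll advance until they touch it.

Call:
jog_arm(deltas=[[[-1, 0, 3, 0, 0], [-1, 0, 3, 0, 0], [-1, 0, 3, 0, 0]]])

```text
time: 10.88
ee_pos: [419.0, 157.1, 54.6]
tcp_rot: [[0.987, 0.158, -0.016], [0.158, -0.987, 0.007], [-0.014, -0.009, -1.0]]
contact_force: [0.2, 0.3, 0.7]
opening: 0.001
```

Call:
jog_arm(deltas=[[[-1, 0, 4, 0, 0], [-1, 0, 4, 0, 0], [-1, 0, 4, 0, 0]]])

```text
time: 11.25
ee_pos: [421.1, 144.6, 54.6]
tcp_rot: [[0.987, 0.158, -0.016], [0.158, -0.987, 0.007], [-0.014, -0.009, -1.0]]
contact_force: [0.4, 0.2, 1.3]
opening: 0.007
```

```bash
python3 lane.py; python3 look.py h
```

```text
t 11.25 tcp [421.1 144.6  54.6] yaw-PH -0.41 tilt z [-0.016  0.007] carrier lane (from centre) [-75.2 103.7] radius 128.1 ang 306.0 base [  4.6 107. ]
F world [0.4 0.2 1.3] F along push -0.1 tool x 0.4
11.3 [421.1 144.1  54.5] yaw 9.09 [-0.5  -0.14 -0.52]
```

View pics/hs.png

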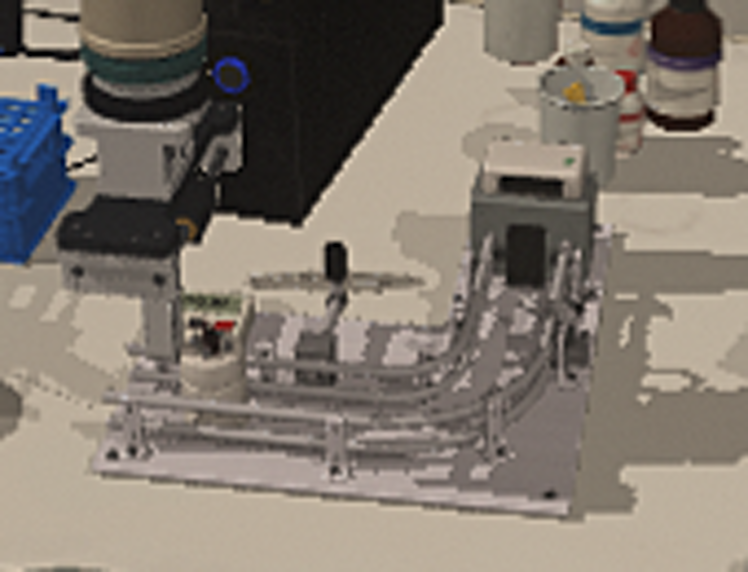

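The carrier has moved about 15 mm and is following the fingers freely. Continuing down the entry lane.

Call:
jog_arm(deltas=[[[-1, 0, 5, 0, 0], [-1, 0, 5, 0, 0], [-1, 0, 5, 0, 0], [-1, 0, 5, 0, 0], [-1, 0, 5, 0, 0], [-1, 0, 5, 0, 0]]])

```text
time: 12.1
ee_pos: [426.0, 112.9, 54.2]
tcp_rot: [[0.987, 0.158, -0.016], [0.158, -0.987, 0.007], [-0.015, -0.009, -1.0]]
contact_force: [-0.9, 0.4, 0.1]
opening: 0.006
```

```bash
python3 lane.py; python3 look.py i
```

```text
t 12.1 tcp [426.  112.9  54.2] yaw-PH -0.42 tilt z [-0.016  0.007] carrier lane (from centre) [-75.6  71.6] radius 104.2 ang 316.5 base [ 4.4 74.9]
F world [-0.9  0.4  0.1] F along push -0.6 tool x -0.8
12.15 [426.1 112.3  54.2] yaw 9.09 [ 0.13 -0.5   0.29]
```

View pics/is.png

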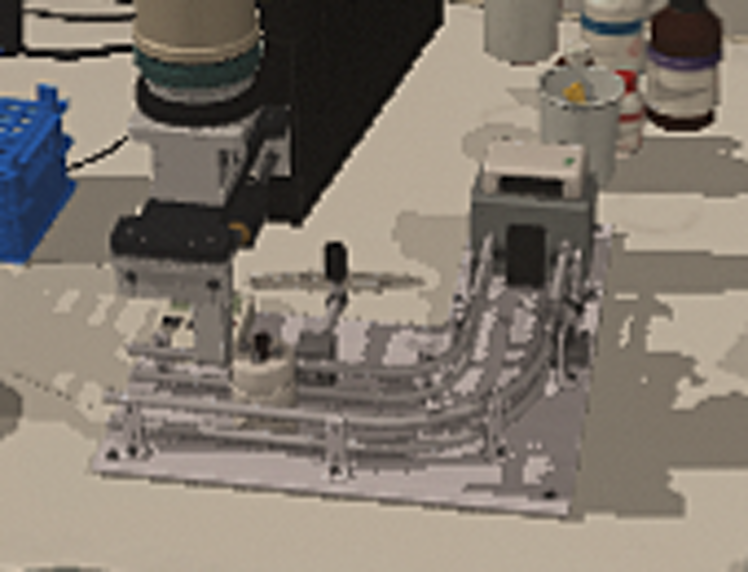

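Run:
```python
from h import *; from b import *
c=cam("side")
e1=np.array([.9863,.165]);e2=np.array([-.165,.9863]);Cw=np.array([517.3,24.1])
for uv in ((236.,211.),(182/4.4+195,355/4.4+130),(213/4.4+195,362/4.4+130),(264/4.4+195,362/4.4+130)):
    p=onz(c,[uv],66)[0,:2]; print(p.round(1),((p-Cw)@e1).round(1),((p-Cw)@e2).round(1))
```

```text
[408.9 127.5] -89.8 119.9
[410.6 127.2] -88.2 119.3
[409.7 105.8] -92.6 98.4
[419.7  75.8] -87.8 67.1
```

Call:
jog_arm(deltas=[[[-1, 0, 5, 0, 0], [-1, 0, 5, 0, 0], [-1, 0, 5, 0, 0], [-1, 0, 5, 0, 0], [-1, 0, 5, 0, 0], [-1, 0, 5, 0, 0]]])

```text
time: 13.0
ee_pos: [430.9, 81.8, 53.9]
tcp_rot: [[0.987, 0.158, -0.016], [0.158, -0.987, 0.007], [-0.015, -0.009, -1.0]]
contact_force: [-1.3, -0.2, 0.9]
opening: 0.003
```

Call:
jog_arm(deltas=[[[-1, 0, 5, 0, -0.4], [-1, 0, 5, 0, 0], [-1, 0, 5, 0, 0], [-1, 0, 5, 0, 0], [-1, 0, 5, 0, 0]]])

```text
time: 13.62
ee_pos: [435.1, 55.3, 53.6]
tcp_rot: [[0.986, 0.165, -0.016], [0.165, -0.986, 0.007], [-0.015, -0.009, -1.0]]
contact_force: [0.6, 0.6, -0.0]
opening: 0.007
```

```bash
python3 lane.py; python3 look.py j
```

```text
t 13.625 tcp [435.1  55.3  53.6] yaw-PH 0.02 tilt z [-0.016  0.007] carrier lane (from centre) [-75.9  13.3] radius 77.0 ang 350.0 base [ 4.6 16.6]
F world [ 0.6  0.6 -0. ] F along push -0.5 tool x 0.7
13.675 [435.4  54.7  53.7] yaw 9.52 [-0.01  0.09  0.04]
```

View pics/js.png

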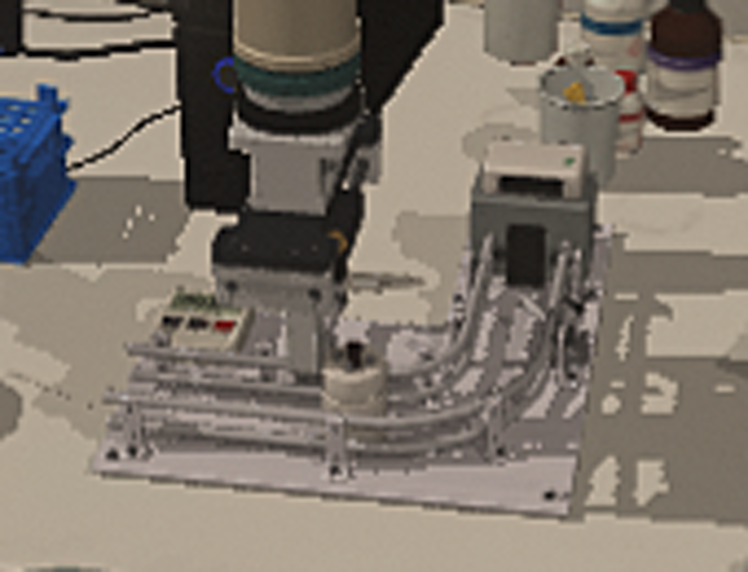

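View pics/jw.png

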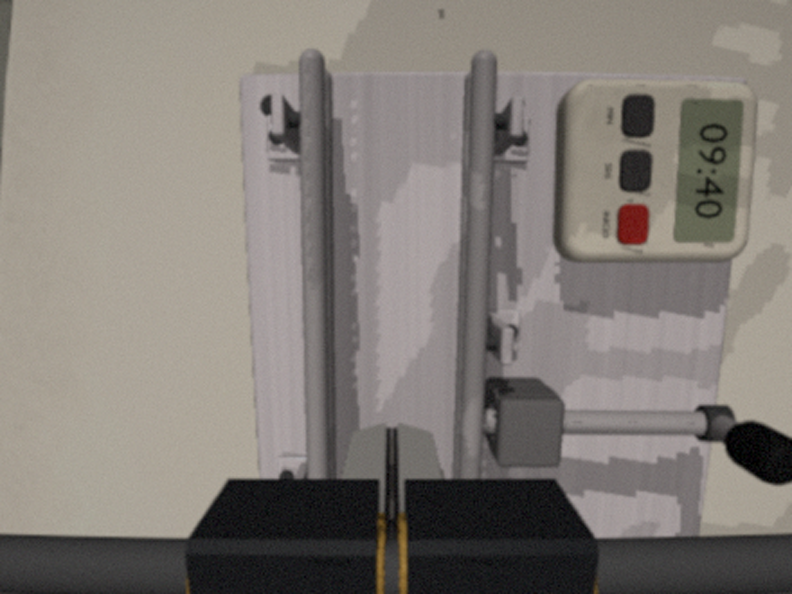

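The knob is fully drawn and the carrier sits just before the bend. Starting the corner with short arcs.

Call:
jog_arm(deltas=[[[-1, 0, 5, 0, 0], [-1, 0, 5, 0, 0], [-1, -1, 5, 0, -2.5], [-1, -2, 5.3, 0, -4]]])

```text
time: 14.22
ee_pos: [436.0, 33.6, 53.5]
tcp_rot: [[0.96, 0.279, -0.016], [0.279, -0.96, 0.007], [-0.014, -0.011, -1.0]]
contact_force: [-0.7, 0.4, 0.4]
opening: 0.005
```

```bash
python3 lane.py
```

```text
t 14.225 tcp [436.   33.6  53.5] yaw-PH 6.73 tilt z [-0.016  0.007] carrier lane (from centre) [-75.  -8.] radius 75.4 ang 6.1 base [ 5.6 -4.7]
F world [-0.7  0.4  0.4] F along push -0.6 tool x -0.6
```

Call:
jog_arm(deltas=[[[-1, -2, 5, 0, -3.8], [-1, -2, 5, 0, -3.8], [-1, -2, 5, 0, -3.8], [-1, -2, 5, 0, -3.8]]])

```text
time: 14.72
ee_pos: [435.5, 11.1, 53.2]
tcp_rot: [[0.849, 0.529, -0.017], [0.529, -0.849, 0.007], [-0.011, -0.015, -1.0]]
contact_force: [-0.2, 1.3, -0.6]
opening: 0.002
```

```bash
python3 lane.py; python3 look.py k
```

```text
t 14.725 tcp [435.5  11.1  53.2] yaw-PH 22.44 tilt z [-0.017  0.007] carrier lane (from centre) [-71. -28.] radius 76.3 ang 21.5 base [  9.7 -24.7]
F world [-0.2  1.3 -0.6] F along push -1.2 tool x 0.5
14.775 [435.8  10.4  53.2] yaw 32.03 [ 0.71 -0.3   0.29]
```

View pics/ks.png

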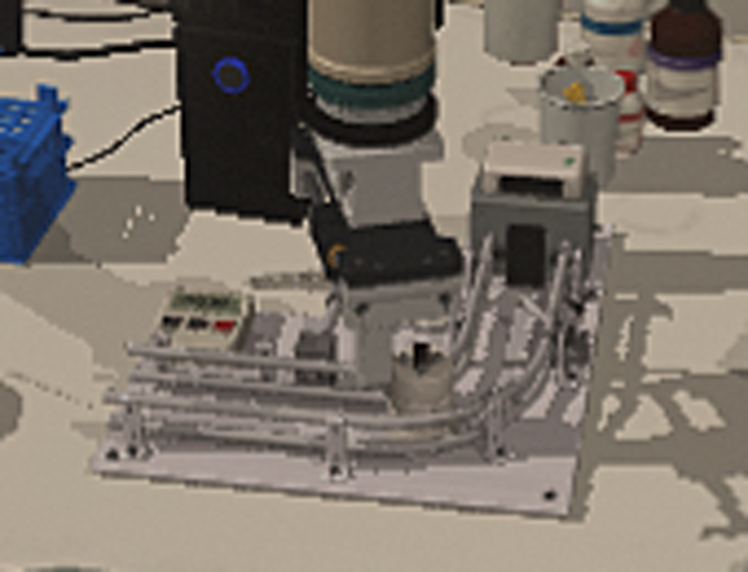

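Call:
jog_arm(deltas=[[[-1, -1.6, 5, 0, -3.8], [-1, -1.6, 5, 0, -3.8], [-1, -1.8, 5, 0, -3.8], [-1, -1.8, 5, 0, -3.8]]])

```text
time: 15.32
ee_pos: [441.3, -8.9, 52.7]
tcp_rot: [[0.68, 0.733, -0.019], [0.733, -0.68, 0.008], [-0.007, -0.02, -1.0]]
contact_force: [-0.2, 0.5, 0.3]
opening: 0.003
```

```bash
python3 lane.py
```

```text
t 15.325 tcp [441.3  -8.9  52.7] yaw-PH 37.66 tilt z [-0.019  0.008] carrier lane (from centre) [-61.4 -44.6] radius 75.9 ang 36.0 base [ 19.4 -41.2]
F world [-0.2  0.5  0.3] F along push -0.5 tool x 0.2
```

Call:
jog_arm(deltas=[[[-1, -1.6, 5, -0.5, -3.5], [-1, -1.6, 5, 0, -3.5], [-1, -1.8, 5, -0.5, -3.5], [-1, -1.8, 5, 0, -3.5]]])

```text
time: 15.82
ee_pos: [451.1, -26.1, 52.7]
tcp_rot: [[0.48, 0.877, -0.024], [0.877, -0.48, 0.01], [-0.003, -0.026, -1.0]]
contact_force: [-1.1, 0.5, 0.5]
opening: 0.008
```

```bash
python3 lane.py; python3 look.py l
```

```text
t 15.825 tcp [451.1 -26.1  52.7] yaw-PH 51.83 tilt z [-0.024  0.01 ] carrier lane (from centre) [-49.2 -57.8] radius 75.9 ang 49.6 base [ 31.7 -54.3]
F world [-1.1  0.5  0.5] F along push -1.1 tool x -0.1
15.875 [451.9 -26.7  52.7] yaw 61.41 [-0.73  0.3  -0.43]
```

View pics/ls.png

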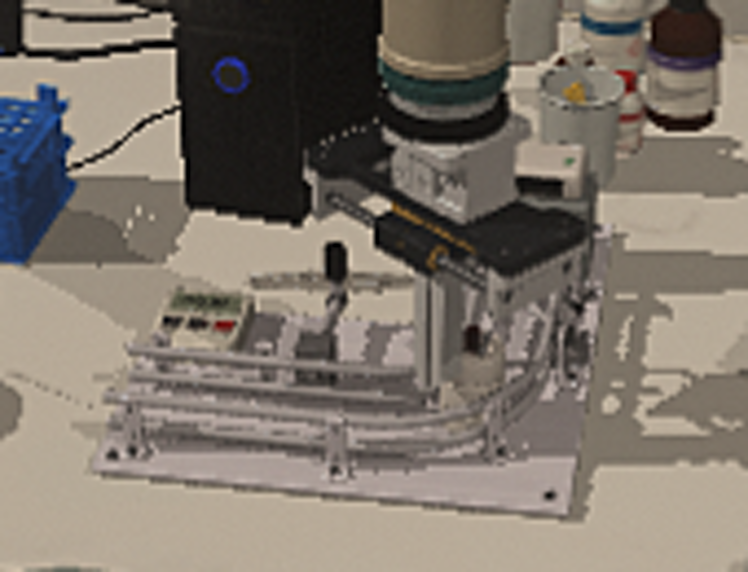

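Call:
jog_arm(deltas=[[[-1, -1.6, 5, 0, -3.4], [-1, -1.6, 5, 0, -3.4], [-1, -1.8, 5, -0.5, -3.6], [-1, -1.8, 5, 0, -3.6]]])

```text
time: 16.42
ee_pos: [464.6, -39.6, 52.1]
tcp_rot: [[0.255, 0.966, -0.028], [0.967, -0.255, 0.011], [0.003, -0.03, -1.0]]
contact_force: [-0.3, 0.7, -0.1]
opening: 0.005
```

```bash
python3 lane.py
```

```text
t 16.425 tcp [464.6 -39.6  52.1] yaw-PH 65.71 tilt z [-0.028  0.011] carrier lane (from centre) [-34.2 -66.8] radius 75.1 ang 62.9 base [ 46.8 -63.3]
F world [-0.3  0.7 -0.1] F along push -0.4 tool x 0.6
```

Call:
jog_arm(deltas=[[[-1, -2, 5, -1, -3.2], [-1, -2, 5, -1, -3.2], [-1, -2, 5, -0.5, -3.4], [-1, -2, 5, 0, -3.4]]])

```text
time: 16.92
ee_pos: [480.2, -50.0, 53.2]
tcp_rot: [[0.028, 0.999, -0.034], [1.0, -0.028, 0.012], [0.011, -0.034, -0.999]]
contact_force: [-0.8, -0.2, 0.6]
opening: 0.003
```

```bash
python3 lane.py; python3 look.py m
```

```text
t 16.925 tcp [480.2 -50.   53.2] yaw-PH 78.9 tilt z [-0.034  0.012] carrier lane (from centre) [-18.4 -72.9] radius 75.2 ang 75.8 base [ 62.6 -69.2]
F world [-0.8 -0.2  0.6] F along push -0.8 tool x -0.2
16.975 [481.1 -50.4  53.2] yaw 88.47 [-0.1   0.1  -0.17]
```

View pics/ms.png

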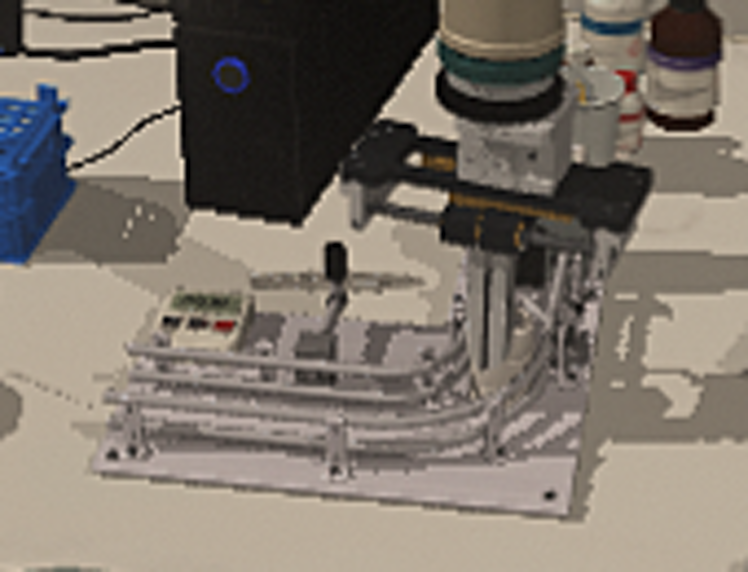

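View pics/mw.png

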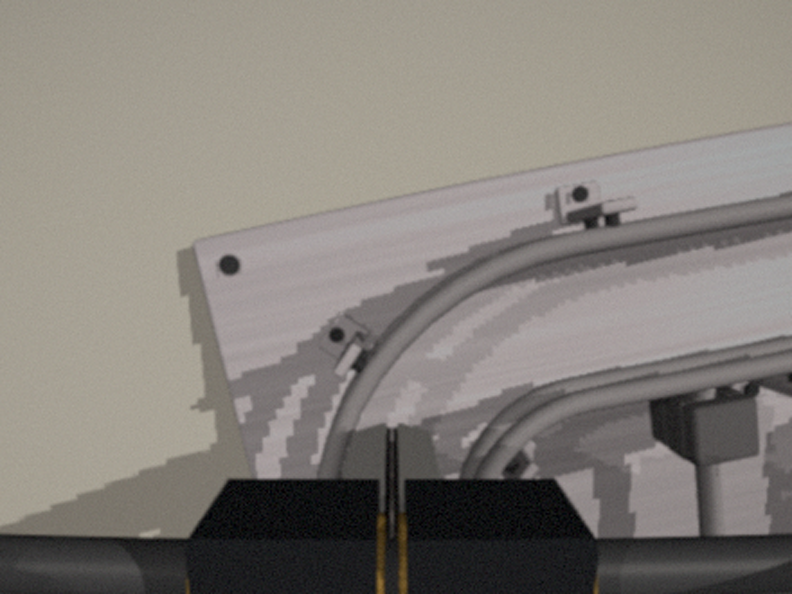

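Call:
jog_arm(deltas=[[[-1, -1.8, 5, -0.5, -3.2], [-1, -1.5, 5, 0, -3], [-1, -1.2, 5, -0.5, -2.5], [-1, -0.8, 5, 0, -1.8]]])

```text
time: 17.52
ee_pos: [498.3, -53.8, 53.0]
tcp_rot: [[-0.15, 0.988, -0.038], [0.988, 0.151, 0.012], [0.017, -0.035, -0.999]]
contact_force: [-1.4, 0.6, 0.5]
opening: 0.007
```

```bash
python3 lane.py; python3 look.py n
```

```text
t 17.525 tcp [498.3 -53.8  53. ] yaw-PH 89.15 tilt z [-0.038  0.012] carrier lane (from centre) [ -0.6 -74.2] radius 74.2 ang 89.6 base [ 80.5 -70.3]
F world [-1.4  0.6  0.5] F along push -1.3 tool x 0.8
17.575 [499.4 -53.9  53. ] yaw 98.71 [-0.76  0.02  0.36]
```

View pics/ns.png

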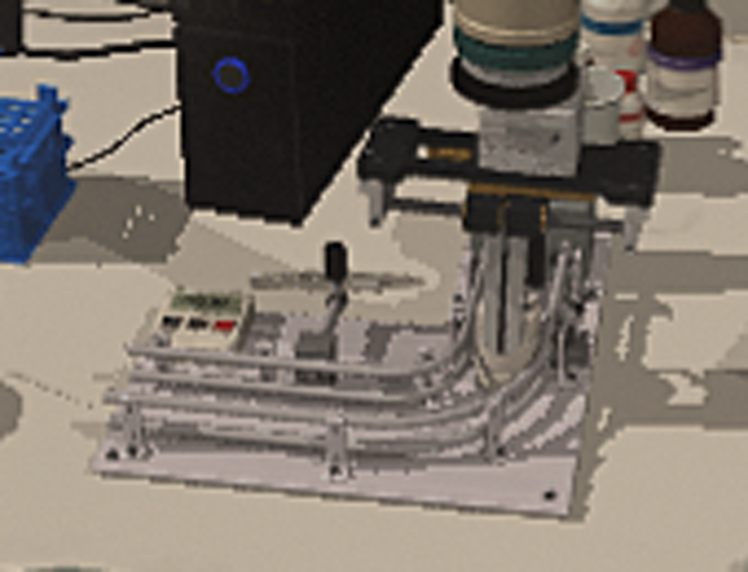

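View pics/nw.png

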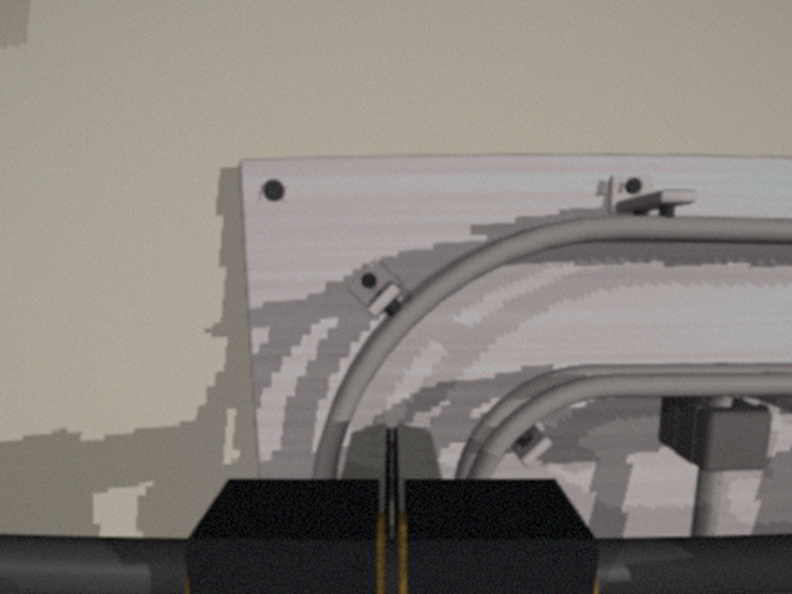

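Call:
jog_arm(deltas=[[[-1, -0.3, 5, -0.4, -0.3], [-1, -0.3, 5, -0.2, -0.3], [-1, 0, 5, -0.2, 0], [-1, 0, 5, -0.2, 0], [-1, 0, 5, -0.2, 0], [-1, 0, 4, -0.2, 0]]])

```text
time: 18.38
ee_pos: [528.9, -49.4, 53.1]
tcp_rot: [[-0.159, 0.987, -0.038], [0.987, 0.16, 0.012], [0.018, -0.036, -0.999]]
contact_force: [-1.4, 0.4, 0.5]
opening: 0.006
```

```bash
python3 lane.py
```

```text
t 18.375 tcp [528.9 -49.4  53.1] yaw-PH 89.65 tilt z [-0.038  0.012] carrier lane (from centre) [ 30.3 -74.5] radius 80.5 ang 112.1 base [111.4 -70.5]
F world [-1.4  0.4  0.5] F along push -1.4 tool x 0.6
```

Call:
jog_arm(deltas=[[[-1, 0, 4, -0.2, 0], [-1, 0, 4, -0.2, 0], [-1, 0, 4, -0.2, 0], [-1, 0, 4, -0.2, 0]]])

```text
time: 18.88
ee_pos: [545.1, -46.4, 53.3]
tcp_rot: [[-0.159, 0.986, -0.039], [0.987, 0.16, 0.012], [0.019, -0.037, -0.999]]
contact_force: [-1.4, 0.2, -0.3]
opening: 0.003
```

```bash
python3 lane.py; python3 look.py o
python3 - <<'E'
from h import *
c=cam("top"); a=c["img"][115:295,200:370,::-1]; cv2.imwrite("pics/ot.png",cv2.resize(a,None,fx=3.3,fy=3.3,interpolation=cv2.INTER_CUBIC))
E
```

```text
t 18.875 tcp [545.1 -46.4  53.3] yaw-PH 89.65 tilt z [-0.039  0.012] carrier lane (from centre) [ 46.8 -74.3] radius 87.8 ang 122.2 base [127.9 -70.1]
F world [-1.4  0.2 -0.3] F along push -1.3 tool x 0.5
18.925 [546.  -46.4  53.3] yaw 99.16 [-0.16 -0.14  0.63]
```

View pics/os.png

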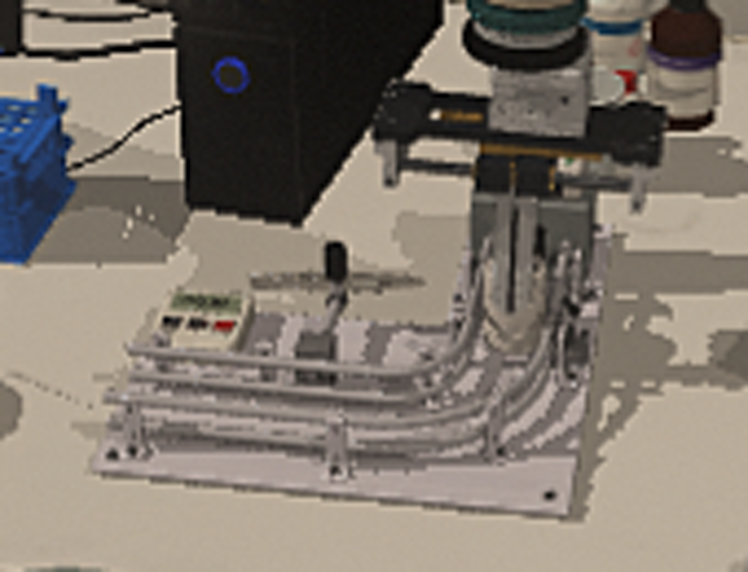

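View pics/ot.png

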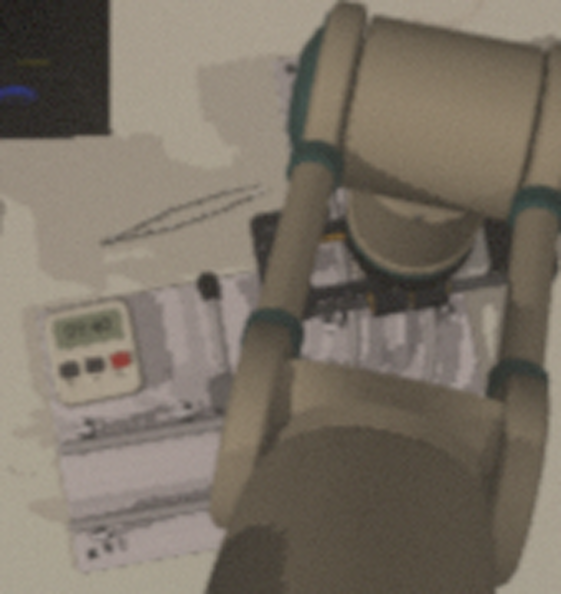

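The carrier is in the exit lane, directly ahead of the fingers. I'll go on slowly through the latch, watching the force.

Call:
jog_arm(deltas=[[[-1, 0, 3, -0.1, 0], [-1, 0, 3, -0.1, 0], [-1, 0, 3, -0.1, 0]]])

```text
time: 19.4
ee_pos: [554.2, -45.0, 53.2]
tcp_rot: [[-0.159, 0.986, -0.039], [0.987, 0.16, 0.012], [0.019, -0.037, -0.999]]
contact_force: [-2.0, -0.3, 0.2]
opening: 0.007
```

Call:
jog_arm(deltas=[[[-1, 0, 3, -0.1, 0], [-1, 0, 3, -0.1, 0], [-1, 0, 3, -0.1, 0]]])

```text
time: 19.77
ee_pos: [563.6, -43.6, 53.1]
tcp_rot: [[-0.159, 0.986, -0.04], [0.987, 0.16, 0.012], [0.018, -0.037, -0.999]]
contact_force: [-1.8, 0.3, 0.4]
opening: 0.005
```

```bash
python3 lane.py; python3 look.py p
```

```text
t 19.775 tcp [563.6 -43.6  53.1] yaw-PH 89.66 tilt z [-0.04   0.012] carrier lane (from centre) [ 65.5 -74.6] radius 99.3 ang 131.3 base [146.5 -70.3]
F world [-1.8  0.3  0.4] F along push -1.8 tool x 0.6
19.825 [564.3 -43.6  53.1] yaw 99.16 [-0.83 -0.7  -1.99]
```

View pics/ps.png

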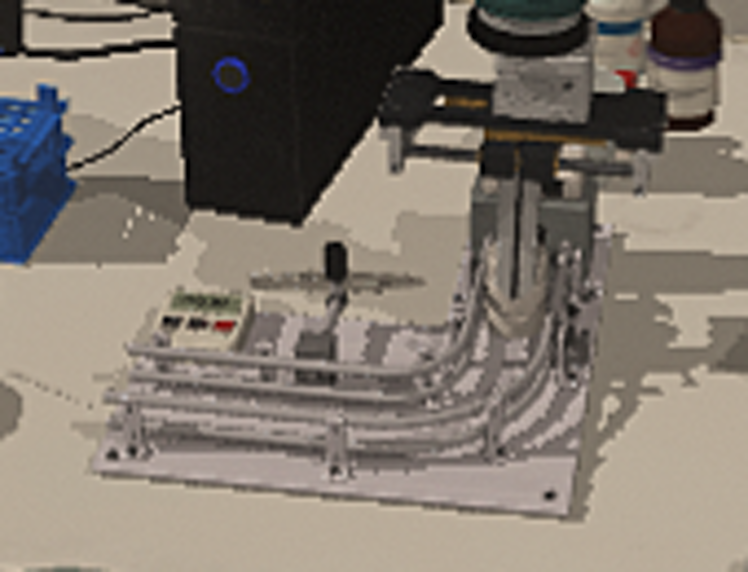

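View pics/pw.png

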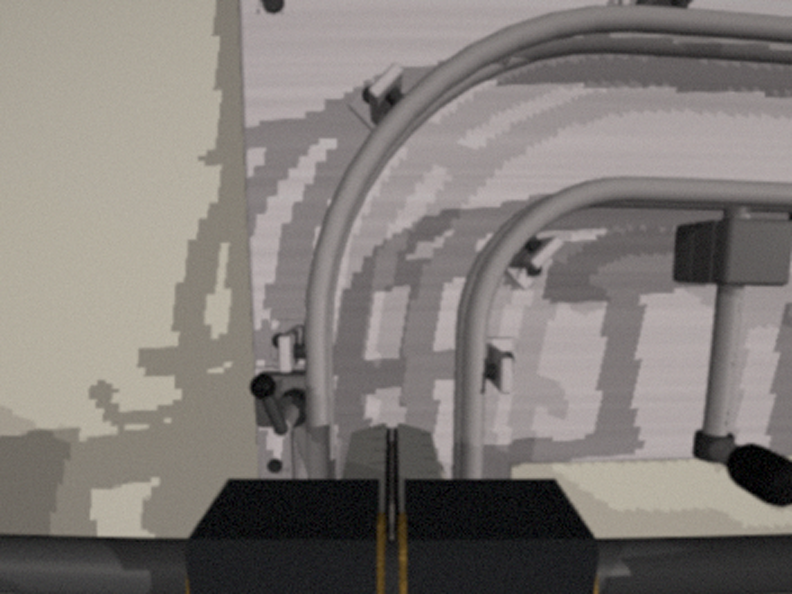

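Call:
jog_arm(deltas=[[[-1, 0, 2.5, -0.1, 0], [-1, 0, 2.5, -0.1, 0]]])

```text
time: 20.12
ee_pos: [569.2, -42.9, 53.2]
tcp_rot: [[-0.159, 0.986, -0.039], [0.987, 0.16, 0.012], [0.018, -0.037, -0.999]]
contact_force: [-1.2, -0.8, -0.2]
opening: 0.008
```

Call:
jog_arm(deltas=[[[-1, 0, 2, -0.1, 0], [-1, 0, 2, -0.1, 0]]])

```text
time: 20.38
ee_pos: [573.4, -42.2, 53.1]
tcp_rot: [[-0.159, 0.986, -0.039], [0.987, 0.16, 0.012], [0.018, -0.037, -0.999]]
contact_force: [-1.0, -0.1, -0.4]
opening: 0.003
```

```bash
python3 lane.py; python3 look.py q
```

```text
t 20.375 tcp [573.4 -42.2  53.1] yaw-PH 89.66 tilt z [-0.039  0.012] carrier lane (from centre) [ 75.4 -74.8] radius 106.2 ang 135.2 base [156.4 -70.5]
F world [-1.  -0.1 -0.4] F along push -1.0 tool x 0.0
20.425 [573.9 -42.2  53.2] yaw 99.16 [ 0.04 -0.19  0.37]
```

View pics/qw.png

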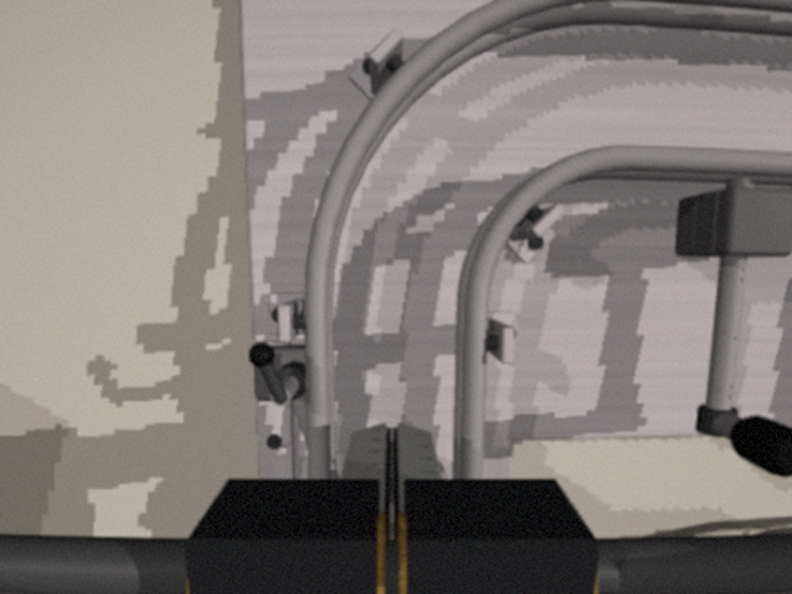

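Call:
jog_arm(deltas=[[[-1, 0, 2, -0.1, 0], [-1, 0, 2, -0.1, 0]]])

```text
time: 20.72
ee_pos: [577.8, -41.6, 53.3]
tcp_rot: [[-0.159, 0.987, -0.038], [0.987, 0.16, 0.012], [0.018, -0.036, -0.999]]
contact_force: [-0.1, -1.2, -0.4]
opening: 0.003
```

Call:
jog_arm(deltas=[[[-1, 0, 2, -0.1, 0]]])

```text
time: 20.85
ee_pos: [579.4, -41.3, 53.3]
tcp_rot: [[-0.159, 0.986, -0.04], [0.987, 0.16, 0.012], [0.018, -0.037, -0.999]]
contact_force: [-2.4, -1.0, 1.9]
opening: 0.001
```

Call:
jog_arm(deltas=[[[-1, 0, 2, -0.1, 0]]])

```text
time: 20.98
ee_pos: [580.2, -41.1, 53.2]
tcp_rot: [[-0.16, 0.986, -0.042], [0.987, 0.16, 0.011], [0.018, -0.04, -0.999]]
contact_force: [-3.3, -1.5, 1.1]
opening: 0.007
```

```bash
python3 lane.py; python3 look.py r
```

```text
t 20.975 tcp [580.2 -41.1  53.2] yaw-PH 89.68 tilt z [-0.042  0.011] carrier lane (from centre) [ 82.3 -74.9] radius 111.2 ang 137.7 base [163.3 -70.5]
F world [-3.3 -1.5  1.1] F along push -3.5 tool x -0.9
21.025 [580.5 -41.1  53.2] yaw 99.18 [-3.96 -0.68  2.22]
```

View pics/rw.png

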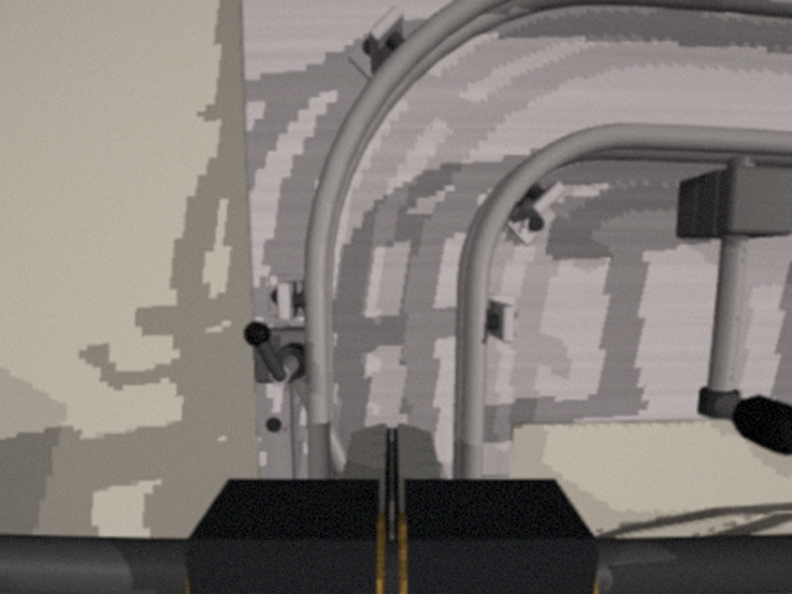

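View pics/rs.png

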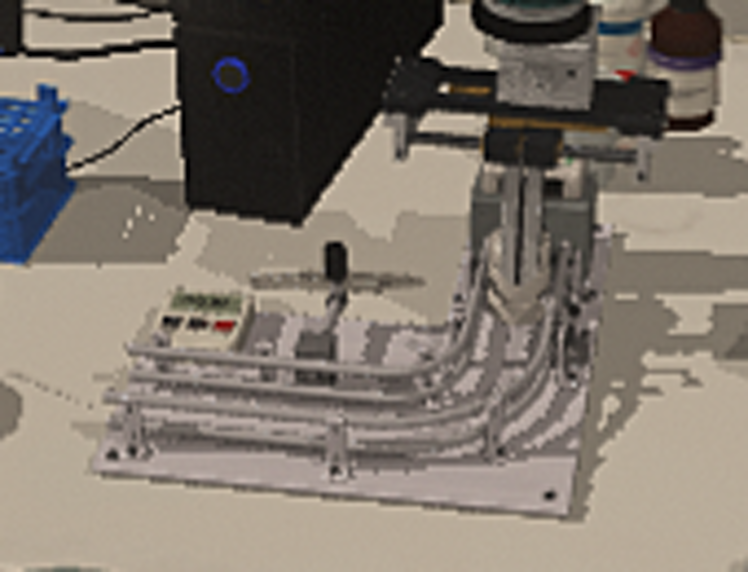

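The plate is engaged at about 3.5–4 N and the latch arm at (335,440) is swinging back shut. I'll press further one small row at a time.

Call:
jog_arm(deltas=[[[-1, 0, 2, -0.1, 0]]])

```text
time: 21.2
ee_pos: [581.4, -40.9, 53.2]
tcp_rot: [[-0.16, 0.986, -0.044], [0.987, 0.16, 0.011], [0.018, -0.041, -0.999]]
contact_force: [-4.4, -0.7, 2.8]
opening: 0.002
```

Call:
jog_arm(deltas=[[[-1, 0, 2, -0.1, 0]]])

```text
time: 21.32
ee_pos: [582.1, -40.7, 53.2]
tcp_rot: [[-0.16, 0.986, -0.046], [0.987, 0.161, 0.011], [0.018, -0.044, -0.999]]
contact_force: [-5.9, -1.5, 3.4]
opening: 0.003
```

Call:
jog_arm(deltas=[[[-1, 0, 2, -0.1, 0]]])

```text
time: 21.45
ee_pos: [582.5, -40.5, 53.1]
tcp_rot: [[-0.16, 0.986, -0.05], [0.987, 0.161, 0.011], [0.019, -0.047, -0.999]]
contact_force: [-5.8, -2.2, 3.5]
opening: 0.008
```

Call:
jog_arm(deltas=[[[-1, 0, 2.3, -0.3, 0]]])

```text
time: 21.58
ee_pos: [582.8, -40.4, 53.2]
tcp_rot: [[-0.16, 0.986, -0.054], [0.987, 0.161, 0.01], [0.019, -0.052, -0.998]]
contact_force: [-6.8, -2.4, 3.0]
opening: 0.005
```

Call:
jog_arm(deltas=[[[-1, 0, 2.4, -0.3, 0]]])

```text
time: 21.7
ee_pos: [582.9, -40.5, 53.2]
tcp_rot: [[-0.161, 0.985, -0.059], [0.987, 0.162, 0.009], [0.019, -0.056, -0.998]]
contact_force: [-6.9, -2.1, 4.1]
opening: 0.007
```

Call:
jog_arm(deltas=[[[-1, 0, 2.4, -0.3, 0]]])

```text
time: 21.82
ee_pos: [582.9, -40.4, 53.3]
tcp_rot: [[-0.161, 0.985, -0.064], [0.987, 0.162, 0.009], [0.019, -0.061, -0.998]]
contact_force: [-6.5, -2.3, 3.4]
opening: 0.004
```

```bash
python3 lane.py; python3 look.py s
```

```text
t 21.825 tcp [582.9 -40.4  53.3] yaw-PH 89.79 tilt z [-0.064  0.009] carrier lane (from centre) [ 85.1 -74.5] radius 113.1 ang 138.8 base [166.1 -70.1]
F world [-6.5 -2.3  3.4] F along push -6.8 tool x -1.1
21.875 [583.1 -40.4  53.3] yaw 99.29 [-7.42 -1.44  2.75]
```

View pics/sw.png

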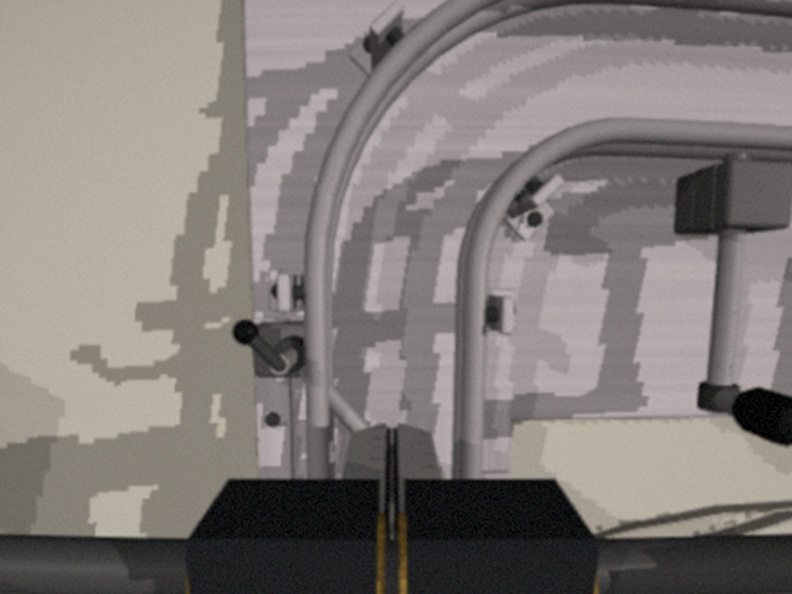

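The latch arm is back at its shut angle, from pivot (290,355) to (360,430), and the push is about 7 N. I'll bring it to about 8 N and hold.

Call:
jog_arm(deltas=[[[-1, 0, 2.8, -0.3, 0]]])

```text
time: 22.05
ee_pos: [583.3, -40.3, 53.3]
tcp_rot: [[-0.162, 0.984, -0.069], [0.987, 0.163, 0.008], [0.019, -0.067, -0.998]]
contact_force: [-7.5, -2.9, 4.9]
opening: 0.008
```

Call:
jog_arm(deltas=[[[-1, 0, 2.9, -0.3, 0], [-1, 0, 2.9, -0.3, 0]]])

```text
time: 22.3
ee_pos: [583.5, -40.3, 53.4]
tcp_rot: [[-0.163, 0.983, -0.08], [0.986, 0.164, 0.006], [0.02, -0.078, -0.997]]
contact_force: [-7.3, -3.3, 4.9]
opening: 0.009
```

Call:
jog_arm(deltas=[[[-1, 0, 2.9, -0.3, 0], [-1, 0, 2.9, -0.3, 0]]])

```text
time: 22.55
ee_pos: [583.4, -40.3, 53.5]
tcp_rot: [[-0.164, 0.982, -0.093], [0.986, 0.165, 0.005], [0.02, -0.091, -0.996]]
contact_force: [-8.1, -3.1, 4.2]
opening: 0.006
```

```bash
python3 lane.py; python3 look.py t
```

```text
t 22.55 tcp [583.4 -40.3  53.5] yaw-PH 89.92 tilt z [-0.093  0.005] carrier lane (from centre) [ 85.5 -74.5] radius 113.4 ang 139.0 base [166.6 -70. ]
F world [-8.1 -3.1  4.2] F along push -8.5 tool x -1.7
22.6 [583.6 -40.3  53.5] yaw 99.42 [-7.65 -2.73  3.75]
```

View pics/tw.png

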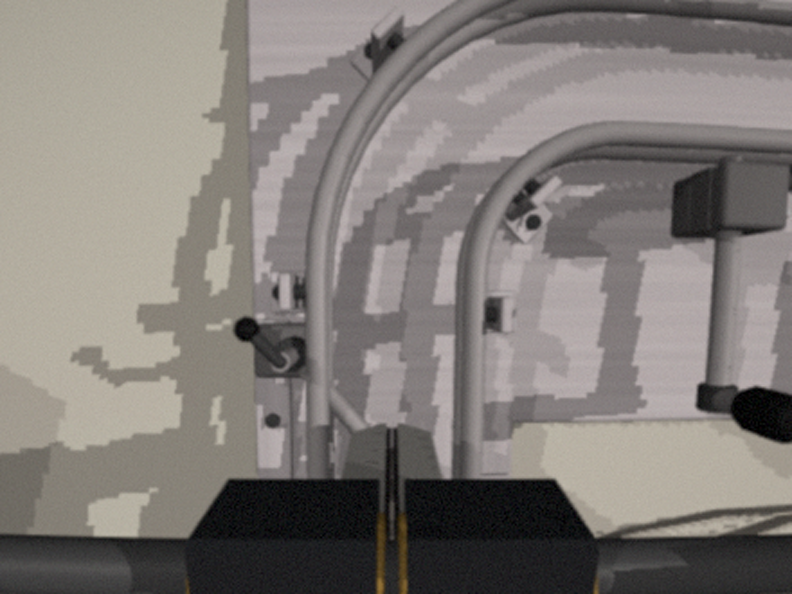

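View pics/ts.png

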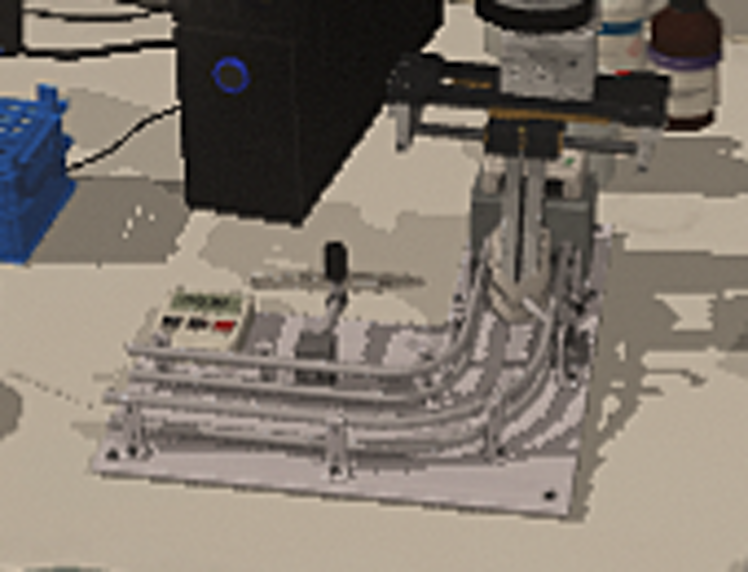

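About 8 N was held for roughly half a second with the latch shut. Now backing off gently.

Call:
jog_arm(deltas=[[[-1, 0, -2, 0, 0], [-1, 0, -3, 0, 0], [-1, 0, -5, 0, 0], [-1, 0, -8, 0, 0], [-1, 0, -8, 0, 0], [-1, 0, -8, 0, 0], [-1, 0, 0, 0, 0]]])

```text
time: 23.52
ee_pos: [552.3, -45.7, 57.1]
tcp_rot: [[-0.163, 0.983, -0.083], [0.986, 0.164, 0.006], [0.019, -0.081, -0.997]]
contact_force: [-0.0, -0.3, 0.1]
opening: 0.006
```

```bash
python3 lane.py; python3 look.py u
```

```text
t 23.525 tcp [552.3 -45.7  57.1] yaw-PH 89.87 tilt z [-0.083  0.006] carrier lane (from centre) [ 54.  -74.6] radius 92.1 ang 125.9 base [135.1 -70.4]
F world [-0.  -0.3  0.1] F along push -0.1 tool x -0.3
23.575 [552.8 -45.7  57.1] yaw 99.37 [-0.91 -0.12  0.01]
```

View pics/us.png

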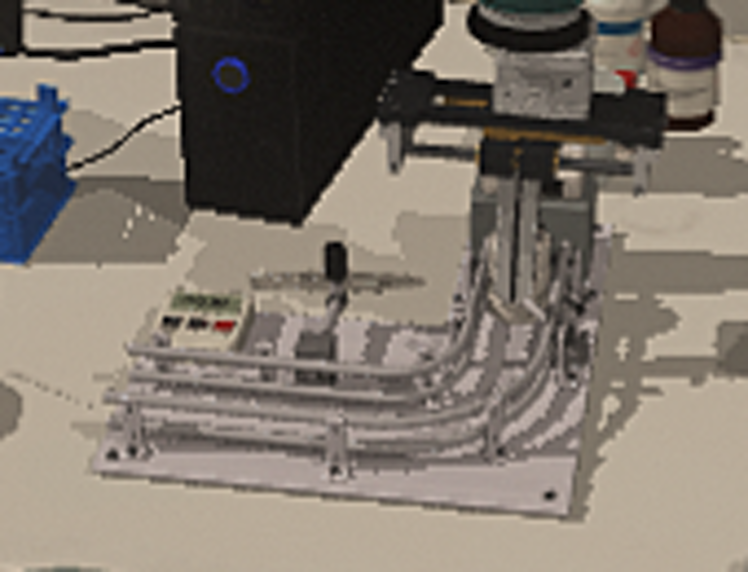

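Call:
jog_arm(deltas=[[[-1, 0, -8, -10, 0], [-1, 0, -10, -30, 0], [-1, 0, -10, -40, 0], [-1, 0, -10, -40, 0], [-1, 0, -5, -20, 0], [-1, 0, 0, 0, 0]]])

```text
time: 24.38
ee_pos: [520.7, -54.0, 207.1]
tcp_rot: [[-0.163, 0.983, -0.081], [0.986, 0.164, 0.005], [0.018, -0.079, -0.997]]
contact_force: [-0.3, -0.1, -0.1]
opening: 0.006
```

```bash
python3 lane.py; python3 look.py v; python3 plan.py 572 -100 200 9.6 10 -1
```

```text
t 24.375 tcp [520.7 -54.  207.1] yaw-PH 89.9 tilt z [-0.081  0.005] carrier lane (from centre) [ 21.5 -77.6] radius 80.5 ang 105.5 base [102.5 -73.7]
F world [-0.3 -0.1 -0.1] F along push -0.3 tool x -0.0
24.425 [520.3 -53.9 206.2] yaw 99.4 [ 0.11  1.16 -0.12]
[519.8 -53.7 205. ] 99.4
[[-1.0, -5.4, 4.4, 0.5, 9.0], [-1.0, -4.7, 5.2, 0.5, 9.0], [-1.0, -3.8, 5.8, 0.5, 9.0], [-1.0, -2.8, 6.4, 0.5, 9.0], [-1.0, -1.8, 6.7, 0.5, 9.0], [-1.0, -0.7, 6.9, 0.5, 9.0], [-1.0, 0.4, 7.0, 0.5, 9.0], [-1.0, 1.4, 6.8, 0.5, 9.0], [-1.0, 2.5, 6.5, 0.5, 9.0], [-1.0, 3.5, 6.1, 0.5, 9.0]]
```

View pics/vs.png

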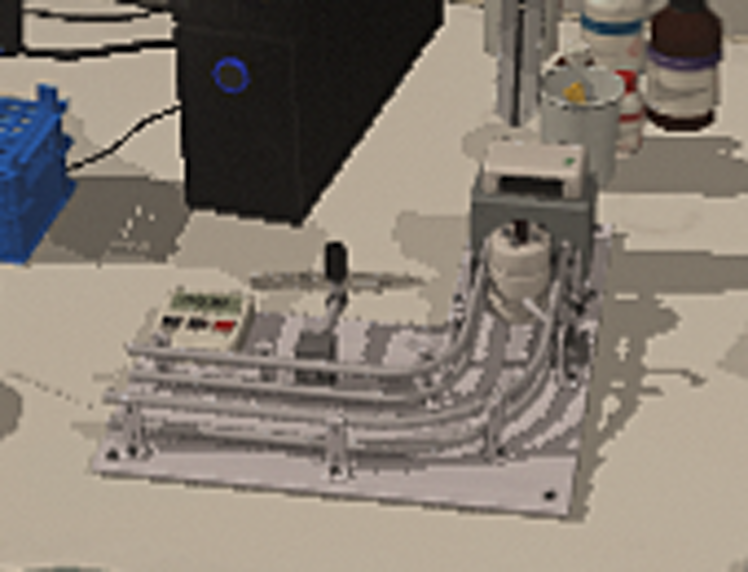

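The carrier stands upright in the bay at (520,265), with the latch arm at (535,310) behind it. One last look from above with the wrist camera.

Call:
jog_arm(deltas=[[[-1, -5, 4, 0, 9], [-1, -4.5, 5, 0, 9], [-1, -4, 6, 0, 9], [-1, -3, 6, 0, 9], [-1, -2, 6.5, 0, 9], [-1, -1, 7, 0, 9], [-1, 0, 7, 0, 9], [-1, 1.5, 7, 0, 9], [-1, 2.5, 6.5, 0, 9], [-1, 3.5, 6, 0, 6]]])

```text
time: 25.72
ee_pos: [562.6, -99.7, 182.1]
tcp_rot: [[0.979, 0.165, -0.115], [0.168, -0.986, 0.015], [-0.111, -0.034, -0.993]]
contact_force: [0.1, 0.1, 0.2]
opening: 0.003
```

Call:
jog_arm(deltas=[[[-1, 0, 0, 0, 0], [-1, 0, 0, 0, 0]]])

```text
time: 25.98
ee_pos: [561.5, -99.3, 179.2]
tcp_rot: [[0.978, 0.168, -0.12], [0.171, -0.985, 0.016], [-0.116, -0.037, -0.993]]
contact_force: [0.0, -0.4, 1.0]
opening: 0.004
```

Run:
```python
from h import *
c=cam("wrist"); import pickle; pickle.dump(c,open("x.pkl","wb"))
print(c["ee_pos"].round(1))
a=c["img"][20:280,150:490,::-1]
cv2.imwrite("pics/xz.png",cv2.resize(a,None,fx=2.3,fy=2.3,interpolation=cv2.INTER_CUBIC))
```

```text
[561.5 -99.3 179.2]
```

View pics/xz.png

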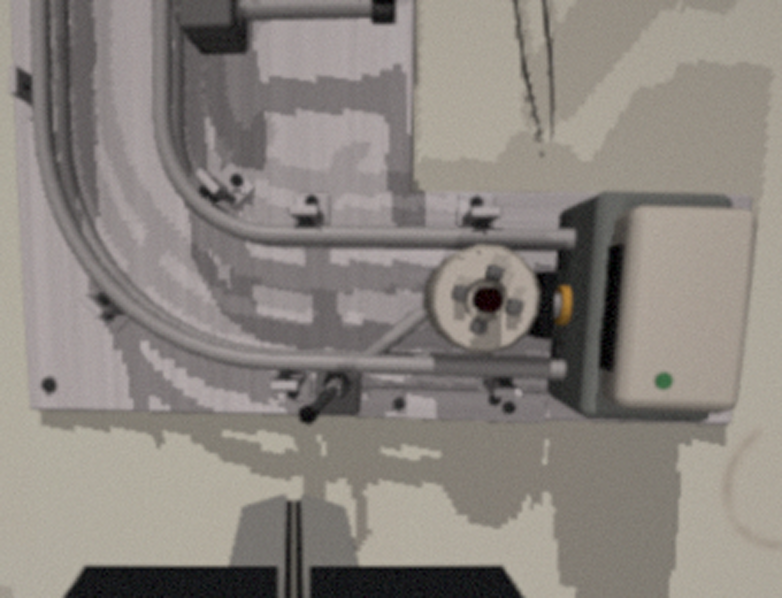

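Run:
```python
from h import *; from b import *
import pickle
c=pickle.load(open("x.pkl","rb"))
def q(u,z): return tob(onz(c,[(150+u[0]/2.3-.28,20+u[1]/2.3-.28)],z)[0]).round(1)
print("carrier",q((483,298),66),"ball",q((307,413),48),"pivot",q((335,378),30),"plate corner",q((415,193),8),"knobbase",q((383,10),48))
```

```text
carrier [161.9 -68.7] ball [  94.1 -117.8] pivot [ 104.5 -104.8] plate corner [137.1 -23.2] knobbase [121.1  41. ]
```

The carrier is at base (162, -69) mm. The latch ball is at (94.1, -117.8), within 1 mm of its shut position from before, and the knob is about 46 mm out. Handing in.

```bash
python3 -c "
from workcell import ctrl
print(ctrl.sense()['time']); print(ctrl.finish_job())"
```

```text
26.025
the job is handed in; nothing more can be done
None
```

The carrier is in the reader bay with the latch shut behind it, and I handed the job in at 26.0 s. No verdict was reported.

- **Bolt:** I pushed the black knob out to its end stop, about 46 mm by the wrist camera, and left it drawn.
- **Carrier run:** With the fingers shut, I pushed the carrier along the entry lane, round the bend and past the latch. The force readings on the way stayed around 2 N or less.
- **Pressing home:** I pressed it on the contact plate at about 7 to 8.5 N along the push for more than 0.5 s. The readings also showed about 4 N of vertical force from the tool tilting a few degrees, so the total was about 9.5 N, under the 15 N limit.
- **Last checks:** After backing off, the carrier stands upright at about x = 162 mm, y = -69 mm in the base frame. The latch ball is within 1 mm of where it was when shut, and the arm is clear of everything. The timer and tweezers look unmoved. I did not look at the tape roll or tip box again at the end, but the arm never went near them.
- **Disagreements:** The top and wrist cameras differ by about 4 mm, so I relied on the wrist camera. I never saw the latch at its widest opening; I saw only the arm swinging shut and the shut position.

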